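Nest the parts cup and shut the case

ROBOT

A 7-joint arm with a two-finger parallel gripper is mounted at the origin on the work surface. World frame = base frame: x ahead of the robot, y to its left, z up, the work surface at z = 0. Lengths are in m, angles in rad, forces in N, time in s.
With the tool pointing down it reaches from about 0.425 to 0.875 m from the base axis. Payload 9.9 kg.
Tool frame: the origin (TCP) lies midway between the tips of the shut fingers; the grasp point (between the pads) lies 19 mm behind it; z points along the fingers, y is the direction in which the jaws open and shut (so a half turn about z gives the same grasp; the last joint's range is limited). The gripper opens to 85 mm and grips with 20 to 120 N. Pads are 22 mm wide; open, the fingers measure 114 mm over their backs; the gripper's body (76 mm by 85 mm) begins 54 mm behind the grasp point. The pads swing forward as they close: fully open they stand 13 mm farther back than shut.
Start: joints at [-1.275, 0.576, 0.025, 1.437, -0.015, 1.129, -0.057], TCP at [0.25, 0.627, 0.231] pointing down, gripper open.
Joint ranges: [-2.76, 2.76], [-0.34, 2.15], [-1.52, 1.57], [0.19, 2.46], [-1.09, 4.23], [0.17, 1.99], [-2.82, 2.82]. Speed limits (rad/s): [2.22, 2.22, 3.01, 3.01, 3.14, 3.14, 3.14].

INTERFACE

Orientations are given as a rotation vector (axis times angle).
In Python, from plant import env gives the robot as it stands.
- The arm moves only by the tool servo_tool, never from a script. Its argument "commands" is one flat list of numbers, 5 for each row, row after row: the shift along the tool's x, y, z normalised to -1 to 1, where 1 is 200 mm, then the turn about the tool's z normalised to -1 to 1, where 1 is 2 rad, then the closure, from -1 (fully open) to 1 (shut), so that 0 is half open. A call has 1 to 10 rows; each row shifts and turns the commanded pose from where the row before left it, along the tool's axes as they then stand; what a row does not reach is not made up. A row lasts 1/10 s, in which the tool goes at most 50 mm and 8.59 degrees, less where a joint would pass 70% of its speed; a pose out of reach is approached as far as the arm can. A call with a number of a shift or a turn outside -1 to 1 is refused whole. A call with a gripper value outside its range is refused whole. The fingers move at their own pace and stop on an object; "force" is the grip in N (left out, the last holds). Time passes only in rows, so rows that do not move let the fingers close. It gives the time, the measured TCP pose, the force and the opening at its end, in the units of the state.
- env.observe(): the state, without advancing time (a new reading comes with each control period).
- env.read_camera(name): name is "scene" or "side" or "wrist"; returns the picture (400x640x3 uint8, red, green, blue); there is no depth.
- env.get_calibration(name): a dict with "fovy" (degrees; the focal length in pixels is half the picture's height over the tangent of half this angle, whatever the lens; pixels are square), "cx", "cy" (the principal point, pixels), "xyz" and "rotation" of the camera in the world. Camera axes: x right, y down, z forward; pixel columns grow to the right and rows downward; lengths in m; the calibration is good to about 2 mm. A picture is of the moment at which its call begins: read the wrist's pose just before it. get_calibration takes no time and is no camera call; for the wrist camera it gives the pose at the moment of the call.
- env.hand_in(): hands the job in, once; it reports no verdict.
The state is a dict: "time": time; "joint_positions": joint angles; "dq": joint speeds; "effort": joint torques, N m; "tcp_pos": TCP position; "tool_rot": TCP orientation; "ft_force": force on the tool from outside, world axes, zero at the start; "wrist_torque": the same for the moment, N m; "opening": finger opening in m.
Only numpy, scipy, OpenCV 4.12 (cv2) and the standard library are available. Lean on these libraries where they do the work, as an engineer would, in place of code of your own. Each camera call takes 0.05 s, during which the arm holds its last target. There are 200 camera calls.

TASK

Put the loose aluminium parts cup away in the open wooden case: nest it upright, all the way down, in the identical cup that stands inside under the lid, setting it in rather than dropping it. Then lower the lid gently until the case is fully shut. Leave everything else on the bench where it is.

Things in the scene. Friction and masses are not known exactly. Their poses are not given: they have to be found in the camera images.
- case: Wooden parts case, fixed to the bench: 200 mm along its x, 240 mm along its y, box part 60 mm high, walls and floor 6 mm thick. Origin: centre of its underside; z up. Its +x rim carries the lid's hinge; the other (-x) side is the open front, with two small flat brass plates. A cup in it stands 6 mm above the bench.
- case_lid (a joint): Hinge of the lid, rad: 0 = fully shut, grows as it opens, stops at 1.1 (starts between 1.0 and 1.1): the lid always overhangs the rear half of the box, so a tool can reach in only while leaning back towards the open front, by 25 to 45 degrees. Stiff friction hinge (0.6 N m; about 3 N at the free edge moves it): the lid stays where it is left and does not fall.
- lid_hinge (a point): Fixed point on the lid's hinge axis, mid-length: 100 mm along the case's +x from its centre, 60 mm above the bench. The axis runs along the case's y.
- lid_edge (a point): Middle of the lid's free edge on its outer (top) face; moves with the lid. The lid is a hollow wooden cover, 200 mm from hinge to free edge, 240 mm wide, 36 mm deep outside, 30 mm inside; this point is 200 mm from the hinge along the lid, 36 mm out from its rim plane; shut, it is 96 mm above the bench. Shut, the lid clears nested cups by 8 mm.
- cup_in: Round aluminium cup standing loose in the case, nearer the hinge. Size as cup_loose; inner floor 20 mm above its underside, wall 2.5 mm, mouth 52 mm across. Origin: centre of its underside; z up its axis. An identical cup nests in it with about 2 mm play all round, resting on its inner floor: it then stands 20 mm higher, its collar 5 mm above the lower rim.
- cup_loose: The cup to put away, upright on the bench right of the case (robot's view), its place swapped at random with the tape's and the weight's. 56 mm high; base 32 mm across, conical side widening to 49 mm at 38 mm height, then a straight collar 57 mm across from 41 mm to the rim. Solid base, 0.1 to 0.21 kg. Origin: centre of its underside; z up its axis.
- tape: Bystander: roll of paper tape lying flat, a ring of 70 mm outer diameter, 24 mm high. Origin: centre of its underside.
- weight: Bystander: brass weight, a disc of 50 mm diameter, 24 mm high with a conical top. Origin: centre of its underside.
- caul: Bystander: dark wood block 50 x 90 x 18 mm, lying far right. Origin: centre of its underside.
- glue: Bystander: jar, 60 mm diameter, 85 mm high, beyond the cups. Origin: centre of its underside.
- polish: Bystander: amber bottle, 50 mm diameter, 150 mm high, beyond the cups. Origin: centre of its underside.
- driver: Bystander: screwdriver lying flat, left of the case. Origin near its middle.
- bin: Bystander: grey open plastic bin 100 x 140 x 50 mm, left of the case. Origin: centre of its underside.
There are look-alikes about, which are no part of the job. Leave any turquoise or yellow look-alike of the cup_loose alone.

How it is judged:
By the outcome, as a careful person would: the job done as asked, in the order asked, and still so for the second after the job is handed in, with the robot touching nothing.
It also fails if it takes over 53 s, if anything falls off the work surface, if the arm or the gripper's body presses on something with over 40 N, if the wrist force passes 120 N, or if a joint passes its speed limit or range.

## Working session

There is one attempt and no reset: what is moved stays moved. The work goes in short steps, Python scripts to look and compute and a tool call to move; the robot and the scene stay as the last step left them, time stands still between calls to the robot, and variables do not carry over. Pictures are saved under pics/ and viewed, about 8 in all and at most 12, crops included, and the job is handed in when it is done.

Besides the shell and the picture viewer there is one more tool, called after "Call:" by a JSON object that holds its "api" and its "payload", one argument or row to a line. servo_tool: Moves the arm, as the interface text tells. Its arguments: {"type":"object","properties":{"commands":{"type":"array"},"force":{"type":"number"}},"required":["commands"]}

```bash
ls; mkdir -p pics; python3 - <<'E'
from plant import env
import cv2,numpy as np
for n in ["scene","side"]:
    cv2.imwrite(f"pics/{n}0.png",env.read_camera(n)[:,:,::-1])
for n in ["scene","side","wrist"]:
    print(n,env.get_calibration(n))
print(env.observe())
E
```

```text
pics
scene {'fovy': 55.89108165944282, 'cx': 314.5786710716415, 'cy': 200.06460256056567, 'xyz': array([ 1.20313102, -0.00787148,  1.02004972]), 'rotation': array([-1.939507  , -1.79438395,  0.57776133])}
side {'fovy': 55.234371714178614, 'cx': 317.97508582073715, 'cy': 207.10320476521414, 'xyz': array([ 0.41118529, -0.65421525,  0.8828053 ]), 'rotation': array([-2.40176463,  0.35644798, -0.10978919])}
wrist {'fovy': 58.96209892554365, 'cx': 318.29177974296454, 'cy': 201.07930147874848, 'xyz': array([0.17226397, 0.65810293, 0.37354268]), 'rotation': array([2.36060092, 1.59932741, 0.26873264])}
{'time': 0.1, 'joint_positions': array([-1.27481516,  0.57645931,  0.02485441,  1.43780998, -0.01499734,
        1.12903584, -0.0565339 ]), 'dq': array([ 0.00061834, -0.00273473,  0.00196379, -0.00308148, -0.0001907 ,
       -0.00018424,  0.00017406]), 'effort': array([ 5.76001243e-03, -7.67310333e+01,  2.25763522e+00, -2.86607838e+01,
        1.57567172e-02,  8.70795222e-03,  3.47949799e-05]), 'tcp_pos': array([0.25007957, 0.62652141, 0.23052644]), 'tool_rot': array([-5.92950595e-01, -3.08491853e+00,  2.37800297e-03]), 'ft_force': array([-0.36169133,  0.21336276,  1.23872714]), 'wrist_torque': array([ 0.00838244, -0.06338163,  0.00657607]), 'opening': 0.08524804476930782}
```

View pics/scene0.png

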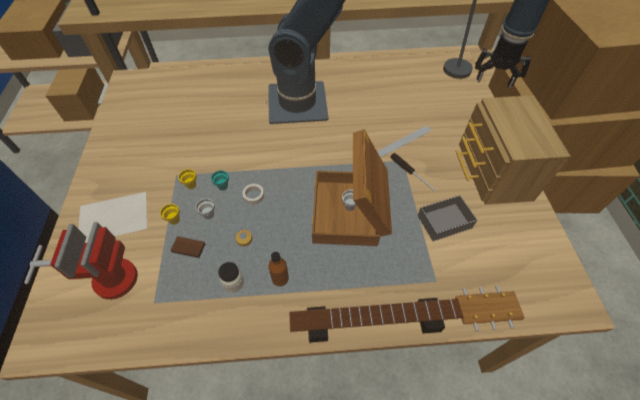

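View pics/side0.png

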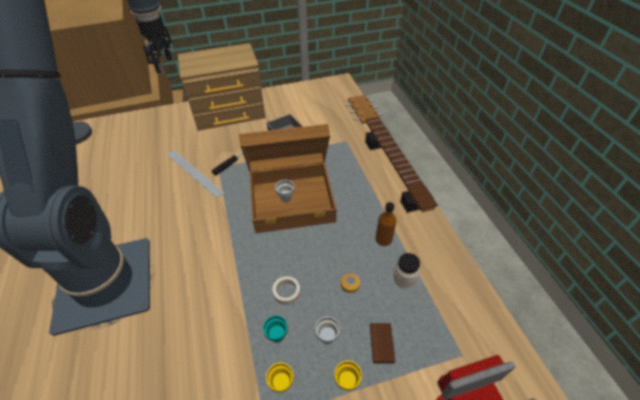

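Silver cup at scene (205,208) / side (327,329). The look-alikes are teal at (220,180), yellow at (187,178) and (170,213), plus the cup in the case at (349,199). The case hinge is towards +y and its front faces -y. I'll enlarge to measure.

```bash
python3 - <<'E'
import cv2,numpy as np
s=cv2.imread("pics/scene0.png");d=cv2.imread("pics/side0.png")
def crop(im,x,y,w,h,k):return cv2.resize(im[y:y+h,x:x+w],None,fx=k,fy=k,interpolation=cv2.INTER_CUBIC)
a=crop(s,300,125,100,125,4) # 400x500
b=crop(d,235,120,110,125,4)  #
a=np.hstack([a,b[:500,:400]]);
c=np.hstack([crop(s,185,190,40,40,5),crop(d,307,309,40,40,5)])
out=np.zeros((600,800,3),np.uint8);out[:500]=a; out[500:600,:]=0
cv2.imwrite("pics/c1.png",a)
cv2.imwrite("pics/c2.png",np.hstack([crop(s,150,160,75,65,5),crop(d,290,300,75,65,5)]))
E
```

```text
(no output)
```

View pics/c1.png

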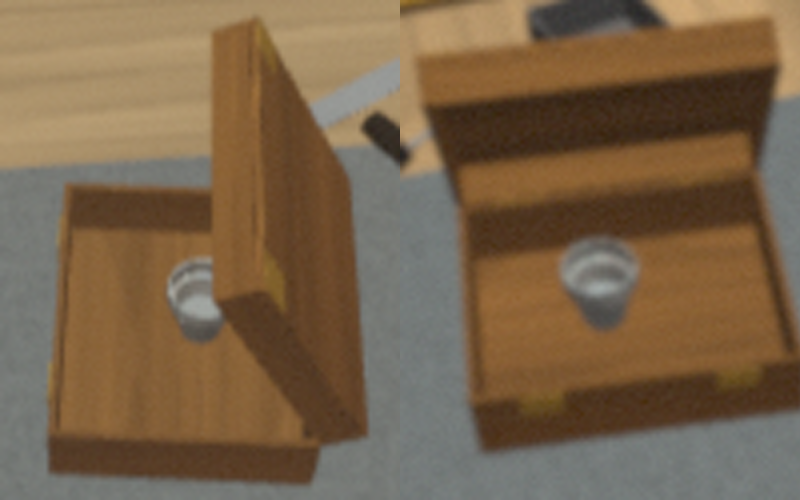

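View pics/c2.png

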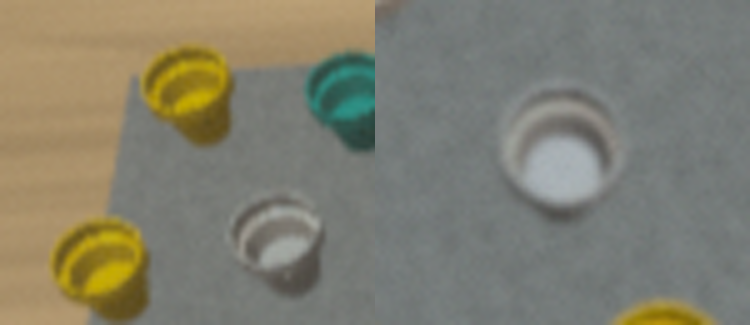

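```bash
cat > h.py <<'E'
from plant import env
import numpy as np, cv2
from scipy.spatial.transform import Rotation as R
def ray(n,p,c=None):
    c=c or env.get_calibration(n); f=200/np.tan(np.radians(c['fovy'])/2)
    d=np.array([(p[0]-c['cx'])/f,(p[1]-c['cy'])/f,1]); return np.array(c['xyz']),R.from_rotvec(c['rotation']).apply(d/np.linalg.norm(d))
def onz(n,p,z,c=None):
    o,d=ray(n,p,c); return o+d*(z-o[2])/d[2]
def proj(n,X,c=None):
    c=c or env.get_calibration(n); f=200/np.tan(np.radians(c['fovy'])/2)
    q=R.from_rotvec(c['rotation']).inv().apply(np.array(X)-c['xyz']); return q[...,:2]/q[...,2:]*f+[c['cx'],c['cy']]
def crop(im,x,y,w,h,k):return cv2.resize(im[y:y+h,x:x+w],None,fx=k,fy=k,interpolation=cv2.INTER_CUBIC)
E
python3 - <<'E'
from h import *
np.set_printoptions(precision=4,suppress=True)
print("loose",onz("scene",(205.2,206.2),.056),onz("side",(327.4,329.4),.056))
print("in",onz("side",(284.75,186.5),.062), "scene guess",proj("scene",onz("side",(284.75,186.5),.062)))
S=lambda x,y:(300+x/4,125+y/4)
D=lambda x,y:(235+(x-400)/4,120+y/4)
print("front corner robot side",onz("scene",S(67,184),.06),onz("side",D(472,402),.06))
print("front far",onz("scene",S(50,437),.06))
print("rear far",onz("scene",S(318,443),.06))
print("mat teal",onz("scene",(220,176),.056),"yellow",onz("scene",(187,175),.056),onz("scene",(170,210),.056),'tape',onz("scene",(253,193),.012),'weight',onz("scene",(244,237),.02))
E
```

```text
loose [ 0.5244 -0.3082  0.056 ] [ 0.519  -0.3148  0.056 ]
in [0.529  0.1432 0.062 ] scene guess [350.3164 196.5484]
front corner robot side [0.4162 0.0469 0.06  ] [0.4147 0.0433 0.06  ]
front far [0.653  0.0161 0.06  ]
rear far [0.6737 0.21   0.06  ]
mat teal [ 0.4076 -0.2707  0.056 ] yellow [ 0.3943 -0.3796  0.056 ] [ 0.5298 -0.4155  0.056 ] tape [ 0.4531 -0.1683  0.012 ] weight [ 0.6229 -0.1911  0.02  ]
```

```bash
python3 - <<'E'
from h import *
np.set_printoptions(precision=3,suppress=True)
print("lamp",onz("scene",(458,68),0.0),onz("side",(80,130),0.0))
for p,z in [((487,200),0),((460,152),0),((475,100),.25),((565,158),.2),((523,95),.25),((112,280),0),((60,250),.15),((72,237),.15)]: print(p,z,onz("scene",p,z))
o=env.observe(); print(R.from_rotvec(o['tool_rot']).as_matrix())
E
```

```text
lamp [-0.158  0.707  0.   ] [-0.134  0.726  0.   ]
(487, 200) 0 [0.536 0.598 0.   ]
(460, 152) 0 [0.322 0.572 0.   ]
(475, 100) 0.25 [0.334 0.537 0.25 ]
(565, 158) 0.2 [0.542 0.748 0.2  ]
(523, 95) 0.25 [0.325 0.69  0.25 ]
(112, 280) 0 [ 0.724 -0.572  0.   ]
(60, 250) 0.15 [ 0.699 -0.644  0.15 ]
(72, 237) 0.15 [ 0.662 -0.624  0.15 ]
[[-0.929  0.371 -0.   ]
 [ 0.371  0.929 -0.001]
 [-0.    -0.002 -1.   ]]
```

Call:
{"api": "servo_tool", "payload": {
  "commands": [0,0,-0.25,0,0.1,0,0,-0.25,0,0.1,-0.17,-0.18,-0.05,0,0.1,-0.17,-0.18,0,0,0.1,-0.17,-0.18,0,0,0.1,-0.17,-0.18,0,0,0.1]
}}

```text
time: 0.7
tcp_pos: [0.3233, 0.4412, 0.341]
tool_rot: [-0.593, -3.085, 0.001]
ft_force: [1.0, 0.5, -0.5]
opening: 0.0387
```

```bash
cat >> h.py <<'E'
def st():
    np.set_printoptions(precision=3,suppress=True)
    o=env.observe(); M=R.from_rotvec(o['tool_rot']).as_matrix()
    print('t',round(o['time'],2),'q',o['joint_positions'],'tcp',o['tcp_pos'],'open',o['opening'],'f',o['ft_force']); print(M.T)
    return o,M
E
python3 -c "
from h import *
st()"
```

```text
t 0.7 q [-1.068  0.302  0.061  1.597 -0.019  1.244  0.188] tcp [0.323 0.441 0.341] open 0.038683478272121506 f [ 1.039  0.538 -0.538]
[[-0.929  0.371 -0.   ]
 [ 0.371  0.929 -0.   ]
 [-0.    -0.    -1.   ]]
```

```bash
cat >> h.py <<'E'
def plan(way,turn=0,clo=-1,step=.05,M=None,p=None):
    """straight legs through world waypoints; turn (rad about tool z) spread at .15/row from start"""
    o=env.observe(); M=R.from_rotvec(o['tool_rot']).as_matrix() if M is None else M; p=o['tcp_pos'] if p is None else np.array(p)
    out=[]
    for w in way:
        w=np.array(w); n=max(1,int(np.ceil(np.linalg.norm(w-p)/step-.01)))
        for i in range(n):
            d=(w-p)/(n-i); k=np.clip(turn,-.15,.15); r=np.round(M.T@d/.2,3)
            p=p+M@r*.2; M=M@R.from_rotvec([0,0,k]).as_matrix(); turn-=k
            out.append([*r.tolist(),round(k/2,3),clo])
    for i in range(0,len(out),10): print(i,[x for r in out[i:i+10] for x in r])
E
python3 -c "
from h import *
plan([(.48,0,.34),(.3,-.4,.34),(0,-.5,.34)],1.31)"
```

```text
0 [-0.155, -0.176, 0.001, np.float64(0.075), -1, -0.179, -0.151, 0.001, np.float64(0.075), -1, -0.2, -0.122, 0.0, np.float64(0.075), -1, -0.215, -0.091, 0.001, np.float64(0.075), -1, -0.227, -0.058, 0.0, np.float64(0.075), -1, -0.233, -0.023, 0.001, np.float64(0.075), -1, -0.234, 0.012, 0.0, np.float64(0.075), -1, -0.229, 0.046, 0.001, np.float64(0.075), -1, -0.22, 0.08, 0.0, np.float64(0.055), -1, -0.21, 0.104, 0.001, np.float64(0.0), -1]
10 [-0.232, -0.073, 0.0, np.float64(0.0), -1, -0.233, -0.073, 0.0, np.float64(0.0), -1, -0.232, -0.073, 0.0, np.float64(0.0), -1, -0.233, -0.073, 0.0, np.float64(0.0), -1, -0.232, -0.073, 0.0, np.float64(0.0), -1, -0.233, -0.073, 0.0, np.float64(0.0), -1, -0.232, -0.073, 0.0, np.float64(0.0), -1, -0.233, -0.073, 0.0, np.float64(0.0), -1, -0.232, -0.073, 0.0, np.float64(0.0), -1, -0.096, -0.204, 0.0, np.float64(0.0), -1]
20 [-0.096, -0.204, 0.0, np.float64(0.0), -1, -0.097, -0.204, 0.0, np.float64(0.0), -1, -0.096, -0.204, 0.0, np.float64(0.0), -1, -0.097, -0.205, 0.0, np.float64(0.0), -1, -0.096, -0.204, 0.0, np.float64(0.0), -1, -0.097, -0.205, 0.001, np.float64(0.0), -1]
```

Call:
{"api": "servo_tool", "payload": {
  "commands": [-0.15,-0.18,0,0.075,-1,-0.18,-0.15,0,0.075,-1,-0.2,-0.12,0,0.075,-1,-0.21,-0.09,0,0.075,-1,-0.23,-0.06,0,0.075,-1,-0.23,-0.02,0,0.075,-1,-0.23,0.01,0,0.075,-1,-0.23,0.05,0,0.075,-1,-0.22,0.08,0,0.055,-1,-0.21,0.1,0,0,-1]
}}

```text
time: 1.7
tcp_pos: [0.4783, 0.0019, 0.3412]
tool_rot: [-2.353, -2.081, -0.0]
ft_force: [0.6, -0.1, -0.2]
opening: 0.0855
```

```bash
python3 -c "
from h import *
st()"
```

```text
t 1.7 q [-0.528  0.211  0.539  1.762 -0.116  1.199 -0.08 ] tcp [0.478 0.002 0.341] open 0.08550711017408374 f [ 0.585 -0.062 -0.228]
[[ 0.122  0.993  0.   ]
 [ 0.993 -0.122  0.   ]
 [ 0.     0.    -1.   ]]
```

Call:
{"api": "servo_tool", "payload": {
  "commands": [-0.23,-0.07,0,0,-1,-0.23,-0.07,0,0,-1,-0.23,-0.07,0,0,-1,-0.23,-0.07,0,0,-1,-0.23,-0.07,0,0,-1,-0.23,-0.07,0,0,-1,-0.23,-0.07,0,0,-1,-0.23,-0.07,0,0,-1,-0.23,-0.07,0,0,-1,-0.1,-0.2,0,0,-1]
}}

```text
time: 2.7
tcp_pos: [0.2623, -0.4106, 0.3405]
tool_rot: [2.348, 2.086, -0.004]
ft_force: [0.1, -1.8, 0.3]
opening: 0.0853
```

Call:
{"api": "servo_tool", "payload": {
  "commands": [-0.1,-0.2,0,0,-1,-0.1,-0.2,0,0,-1,-0.1,-0.2,0,0,-1,-0.1,-0.2,0,0,-1,-0.1,-0.2,0,0,-1]
}}

```text
time: 3.2
tcp_pos: [0.0497, -0.4833, 0.3412]
tool_rot: [2.349, 2.086, 0.001]
ft_force: [0.4, -1.2, 0.8]
opening: 0.0854
```

```bash
python3 -c "
from h import *
st()"
```

```text
t 3.2 q [ 0.73   0.275  0.858  1.752 -0.221  1.216  1.529] tcp [ 0.05  -0.483  0.341] open 0.08543757698641868 f [ 0.446 -1.195  0.83 ]
[[ 0.118  0.993  0.   ]
 [ 0.993 -0.118  0.   ]
 [ 0.     0.    -1.   ]]
```

Call:
{"api": "servo_tool", "payload": {
  "commands": [0.2,0,0,0,-1,0.2,0,0,0,-1,0.2,0,0,0,-1]
}}

```text
time: 3.5
tcp_pos: [0.0643, -0.3629, 0.3404]
tool_rot: [-2.352, -2.079, 0.001]
ft_force: [1.1, 1.9, 1.5]
opening: 0.0856
```

```bash
python3 -c "
from h import *
st()"
```

```text
t 3.5 q [ 0.417 -0.015  0.85   1.98   0.014  1.173  1.139] tcp [ 0.064 -0.363  0.34 ] open 0.08557144372972404 f [1.119 1.853 1.512]
[[ 0.122  0.992  0.001]
 [ 0.992 -0.122 -0.002]
 [-0.002  0.001 -1.   ]]
```

Call:
{"api": "servo_tool", "payload": {
  "commands": [0.2,0,0,0,-1,0.2,0,0,0,-1]
}}

```text
time: 3.7
tcp_pos: [0.0746, -0.2831, 0.341]
tool_rot: [2.349, 2.085, -0.001]
ft_force: [0.8, 0.3, 0.1]
opening: 0.0856
```

```bash
python3 -c "
from h import *
st()"
```

```text
t 3.7 q [ 0.326 -0.216  0.646  2.097  0.138  1.22   0.794] tcp [ 0.075 -0.283  0.341] open 0.08555141886265508 f [0.769 0.285 0.135]
[[ 0.119  0.993 -0.001]
 [ 0.993 -0.119  0.   ]
 [ 0.    -0.001 -1.   ]]
```

Call:
{"api": "servo_tool", "payload": {
  "commands": [0.15,0,0,0,-1,0.15,0,0,0,-1]
}}

```text
time: 3.9
tcp_pos: [0.0819, -0.2234, 0.3412]
tool_rot: [2.347, 2.086, 0.0]
ft_force: [0.9, 0.1, 0.0]
opening: 0.0853
```

```bash
python3 -c "
from h import *
st()"
```

```text
t 3.9 q [ 0.35  -0.312  0.439  2.167  0.137  1.26   0.611] tcp [ 0.082 -0.223  0.341] open 0.08529707035741282 f [0.864 0.122 0.003]
[[ 0.117  0.993 -0.001]
 [ 0.993 -0.117  0.001]
 [ 0.001 -0.001 -1.   ]]
```

Call:
{"api": "servo_tool", "payload": {
  "commands": [0.1,0,0,0,-1,0.1,0,0,0,-1]
}}

```text
time: 4.1
tcp_pos: [0.0869, -0.1839, 0.3412]
tool_rot: [2.347, 2.087, 0.001]
ft_force: [0.0, -1.2, -0.2]
opening: 0.0854
```

```bash
python3 -c "
from h import *
st()"
```

```text
t 4.1 q [ 0.515 -0.337  0.227  2.202  0.078  1.268  0.59 ] tcp [ 0.087 -0.184  0.341] open 0.08539884454002922 f [ 0.015 -1.171 -0.172]
[[ 0.116  0.993 -0.   ]
 [ 0.993 -0.116  0.001]
 [ 0.001 -0.    -1.   ]]
```

Call:
{"api": "servo_tool", "payload": {
  "commands": [0,0,-0.2,0,-1,0,0,-0.2,0,-1]
}}

```text
time: 4.3
tcp_pos: [0.0863, -0.1839, 0.4194]
tool_rot: [-2.346, -2.086, 0.0]
ft_force: [0.0, -1.5, -0.7]
opening: 0.0855
```

```bash
python3 -c "
from h import *
st()"
```

```text
t 4.3 q [ 0.81  -0.336  0.049  2.009  0.016  1.471  0.738] tcp [ 0.086 -0.184  0.419] open 0.085486630162005 f [ 0.01  -1.527 -0.661]
[[ 0.117  0.993  0.002]
 [ 0.993 -0.117 -0.002]
 [-0.002  0.002 -1.   ]]
```

Call:
{"api": "servo_tool", "payload": {
  "commands": [0,0,-0.2,0,-1,0,0,-0.2,0,-1]
}}

```text
time: 4.5
tcp_pos: [0.0863, -0.185, 0.5006]
tool_rot: [2.352, 2.083, -0.001]
ft_force: [-0.1, -0.9, 0.6]
opening: 0.0852
```

```bash
python3 -c "
from h import *
st()"
```

```text
t 4.5 q [ 0.893 -0.331  0.005  1.8    0.002  1.672  0.777] tcp [ 0.086 -0.185  0.501] open 0.08517482324697581 f [-0.053 -0.878  0.564]
[[ 0.121  0.993 -0.   ]
 [ 0.993 -0.121 -0.   ]
 [-0.    -0.    -1.   ]]
```

```bash
python3 -c "
from h import *
plan([(.24,-.15,.5),(.3,0,.5),(.24,.18,.5),(.13,.25,.5),(.04,.25,.5)],step=.045)"
```

```text
0 [0.067, 0.185, 0.001, np.float64(0.0), -1, 0.067, 0.186, 0.001, np.float64(0.0), -1, 0.066, 0.185, 0.0, np.float64(0.0), -1, 0.067, 0.186, 0.001, np.float64(0.0), -1, 0.195, 0.052, -0.0, np.float64(0.0), -1, 0.195, 0.052, -0.0, np.float64(0.0), -1, 0.195, 0.051, -0.0, np.float64(0.0), -1, 0.195, 0.052, -0.001, np.float64(0.0), -1, 0.172, -0.081, 0.0, np.float64(0.0), -1, 0.171, -0.081, 0.0, np.float64(0.0), -1]
10 [0.172, -0.082, 0.0, np.float64(0.0), -1, 0.171, -0.081, 0.0, np.float64(0.0), -1, 0.172, -0.082, 0.0, np.float64(0.0), -1, 0.094, -0.196, 0.0, np.float64(0.0), -1, 0.093, -0.196, 0.0, np.float64(0.0), -1, 0.094, -0.196, 0.0, np.float64(0.0), -1, -0.027, -0.223, 0.0, np.float64(0.0), -1, -0.028, -0.224, 0.0, np.float64(0.0), -1]
```

Call:
{"api": "servo_tool", "payload": {
  "commands": [0.07,0.185,0,0,-1,0.07,0.185,0,0,-1,0.07,0.185,0,0,-1,0.07,0.185,0,0,-1,0.195,0.05,0,0,-1,0.195,0.05,0,0,-1,0.195,0.05,0,0,-1,0.195,0.05,0,0,-1,0.17,-0.08,0,0,-1,0.17,-0.08,0,0,-1]
}}

```text
time: 5.5
tcp_pos: [0.2746, 0.0756, 0.4987]
tool_rot: [-2.348, -2.085, 0.001]
ft_force: [1.5, 0.4, 0.5]
opening: 0.0855
```

Call:
{"api": "servo_tool", "payload": {
  "commands": [0.17,-0.08,0,0,-1,0.17,-0.08,0,0,-1,0.17,-0.08,0,0,-1,0.09,-0.195,0,0,-1,0.09,-0.195,0,0,-1,0.09,-0.195,0,0,-1,-0.03,-0.22,0,0,-1,-0.03,-0.22,0,0,-1]
}}

```text
time: 6.3
tcp_pos: [0.0901, 0.2431, 0.4992]
tool_rot: [2.348, 2.085, 0.001]
ft_force: [0.9, 0.7, 1.0]
opening: 0.0855
```

```bash
python3 -c "
from h import *
st()"
```

```text
t 6.3 q [-0.063 -0.336 -0.791  1.728 -0.235  1.651 -0.963] tcp [0.09  0.243 0.499] open 0.08548951272142474 f [0.872 0.655 0.983]
[[ 0.118  0.993 -0.   ]
 [ 0.993 -0.118  0.002]
 [ 0.002 -0.001 -1.   ]]
```

Call:
{"api": "servo_tool", "payload": {
  "commands": [0,-0.15,-0.1,0,-1,0,-0.15,-0.1,0,-1,0,0,-0.2,0,-1,0,0,-0.2,0,-1]
}}

```text
time: 6.7
tcp_pos: [0.0301, 0.2499, 0.6204]
tool_rot: [2.344, 2.089, 0.001]
ft_force: [-0.1, 1.5, 0.9]
opening: 0.0851
```

```bash
python3 -c "
from h import *
st()"
```

```text
t 6.7 q [-0.3   -0.284 -0.771  1.39  -0.21   1.95  -1.244] tcp [0.03 0.25 0.62] open 0.08505072998699395 f [-0.065  1.45   0.883]
[[ 0.115  0.993 -0.001]
 [ 0.993 -0.115  0.002]
 [ 0.002 -0.001 -1.   ]]
```

q6 is at 1.95, with a limit of 1.99. I'll push up a little to see what the arm does at the limit.

Call:
{"api": "servo_tool", "payload": {
  "commands": [0,0,-0.2,0,-1,0,0,-0.2,0,-1]
}}

```text
time: 6.9
tcp_pos: [0.0321, 0.2433, 0.6366]
tool_rot: [-2.342, -2.077, -0.023]
ft_force: [-0.0, -0.0, 0.3]
opening: 0.0856
```

```bash
python3 -c "
from h import *
st()"
```

```text
t 6.9 q [-0.607 -0.244 -0.607  1.356 -0.153  1.965 -1.382] tcp [0.032 0.243 0.637] open 0.0855879068044652 f [-0.001 -0.033  0.3  ]
[[ 0.12   0.993  0.018]
 [ 0.993 -0.12   0.001]
 [ 0.004  0.018 -1.   ]]
```

Call:
{"api": "servo_tool", "payload": {
  "commands": [0,0,-0.2,0,-1,0,0,-0.2,0,-1,0,0,-0.2,0,-1,0,0,-0.2,0,-1]
}}

```text
time: 7.3
tcp_pos: [0.0316, 0.2531, 0.6749]
tool_rot: [-2.291, -2.056, -0.109]
ft_force: [0.6, -0.2, -0.1]
opening: 0.0853
```

```bash
python3 -c "
from h import *
st()"
```

```text
t 7.3 q [-1.075 -0.209 -0.344  1.256 -0.08   1.988 -1.559] tcp [0.032 0.253 0.675] open 0.08531974217098301 f [ 0.606 -0.162 -0.066]
[[ 0.107  0.99   0.093]
 [ 0.994 -0.108  0.001]
 [ 0.011  0.093 -0.996]]
```

Call:
{"api": "servo_tool", "payload": {
  "commands": [0,0,-0.25,0,-1,0,0,-0.25,0,-1,0,0,-0.25,0,-1,0,0,-0.25,0,-1,0,0,-0.25,0,-1]
}}

```text
time: 7.8
tcp_pos: [0.0356, 0.2709, 0.7414]
tool_rot: [-2.209, -1.961, -0.312]
ft_force: [0.1, 0.1, 0.1]
opening: 0.0855
```

```bash
python3 -c "
from h import *
st()"
```

```text
t 7.8 q [-1.342 -0.216 -0.192  1.097 -0.009  1.988 -1.658] tcp [0.036 0.271 0.741] open 0.08551424881065058 f [0.112 0.102 0.075]
[[ 0.112  0.957  0.268]
 [ 0.993 -0.12   0.011]
 [ 0.043  0.265 -0.963]]
```

Call:
{"api": "servo_tool", "payload": {
  "commands": [0,0,-0.25,0,-1,0,0,-0.25,0,-1,0,0,-0.25,0,-1,0,0,-0.25,0,-1,0,0,-0.25,0,-1]
}}

```text
time: 8.3
tcp_pos: [0.0301, 0.3013, 0.8088]
tool_rot: [-2.123, -1.894, -0.506]
ft_force: [-0.1, 0.2, 0.6]
opening: 0.0852
```

```bash
python3 -c "
from h import *
st()"
```

```text
t 8.3 q [-1.218 -0.186 -0.333  0.906  0.027  1.988 -1.655] tcp [0.03  0.301 0.809] open 0.08519679132152289 f [-0.077  0.209  0.587]
[[ 0.094  0.904  0.416]
 [ 0.992 -0.123  0.043]
 [ 0.09   0.409 -0.908]]
```

Call:
{"api": "servo_tool", "payload": {
  "commands": [0,-0.1,-0.25,0,-1,0,-0.1,-0.25,0,-1,0,-0.1,-0.25,0,-1]
}}

```text
time: 8.6
tcp_pos: [-0.0294, 0.3278, 0.8378]
tool_rot: [-2.067, -1.878, -0.599]
ft_force: [1.3, -0.6, -0.6]
opening: 0.0856
```

```bash
python3 -c "
from h import *
st()"
```

```text
t 8.6 q [-0.938 -0.164 -0.736  0.797  0.067  1.987 -1.748] tcp [-0.029  0.328  0.838] open 0.08555208623179977 f [ 1.314 -0.637 -0.574]
[[ 0.067  0.874  0.482]
 [ 0.991 -0.112  0.067]
 [ 0.113  0.473 -0.874]]
```

Call:
{"api": "servo_tool", "payload": {
  "commands": [0,0,-0.25,0,-1,0,0,-0.25,0,-1,0,0,-0.25,0,-1,0,0,-0.25,0,-1,0,0,-0.25,0,-1]
}}

```text
time: 9.1
tcp_pos: [-0.0774, 0.3399, 0.9428]
tool_rot: [-1.862, -1.791, -0.897]
ft_force: [1.2, -0.2, 0.7]
opening: 0.0855
```

```bash
python3 -c "
from h import *
st()"
```

```text
t 9.1 q [-0.485 -0.186 -1.21   0.495  0.134  1.987 -1.694] tcp [-0.077  0.34   0.943] open 0.08552258293009839 f [ 1.183 -0.226  0.695]
[[-0.029  0.726  0.687]
 [ 0.985 -0.096  0.143]
 [ 0.169  0.681 -0.712]]
```

```bash
python3 -c "
from h import *
plan([(.25,.36,.75),(.5,.1,.5),(.52,-.31,.2)],.205,step=.05)"
```

```text
0 [-0.08, 0.183, 0.129, np.float64(0.075), -1, -0.051, 0.193, 0.129, np.float64(0.027), -1, -0.041, 0.196, 0.129, np.float64(0.0), -1, -0.041, 0.195, 0.129, np.float64(0.0), -1, -0.04, 0.196, 0.129, np.float64(0.0), -1, -0.041, 0.195, 0.129, np.float64(0.0), -1, -0.04, 0.196, 0.129, np.float64(0.0), -1, -0.041, 0.195, 0.129, np.float64(0.0), -1, -0.173, 0.17, 0.024, np.float64(0.0), -1, -0.173, 0.17, 0.024, np.float64(0.0), -1]
10 [-0.173, 0.17, 0.024, np.float64(0.0), -1, -0.174, 0.17, 0.024, np.float64(0.0), -1, -0.173, 0.17, 0.024, np.float64(0.0), -1, -0.174, 0.169, 0.024, np.float64(0.0), -1, -0.173, 0.17, 0.024, np.float64(0.0), -1, -0.174, 0.169, 0.024, np.float64(0.0), -1, -0.173, 0.17, 0.024, np.float64(0.0), -1, -0.223, 0.054, -0.028, np.float64(0.0), -1, -0.223, 0.054, -0.028, np.float64(0.0), -1, -0.223, 0.054, -0.028, np.float64(0.0), -1]
20 [-0.223, 0.054, -0.028, np.float64(0.0), -1, -0.223, 0.054, -0.029, np.float64(0.0), -1, -0.223, 0.054, -0.028, np.float64(0.0), -1, -0.223, 0.054, -0.029, np.float64(0.0), -1, -0.223, 0.054, -0.028, np.float64(0.0), -1, -0.223, 0.054, -0.029, np.float64(0.0), -1, -0.223, 0.053, -0.028, np.float64(0.0), -1, -0.222, 0.054, -0.029, np.float64(0.0), -1]
```

Call:
{"api": "servo_tool", "payload": {
  "commands": [-0.08,0.18,0.13,0.075,-1,-0.05,0.19,0.13,0.027,-1,-0.04,0.195,0.13,0,-1,-0.04,0.195,0.13,0,-1,-0.04,0.195,0.13,0,-1,-0.04,0.195,0.13,0,-1,-0.04,0.195,0.13,0,-1,-0.04,0.195,0.13,0,-1]
}}

```text
time: 9.9
tcp_pos: [0.201, 0.3759, 0.8073]
tool_rot: [-1.918, -1.706, -0.883]
ft_force: [0.4, 1.4, 0.2]
opening: 0.0856
```

```bash
python3 -c "
from h import *
st()
plan([(.5,.1,.5),(.52,-.30,.2)],0,step=.05)"
```

```text
t 9.9 q [-1.087 -0.24   0.038  1.194 -0.181  1.425 -1.209] tcp [0.201 0.376 0.807] open 0.08557943548035757 f [0.362 1.365 0.232]
[[ 0.043  0.714  0.699]
 [ 0.983 -0.156  0.098]
 [ 0.179  0.683 -0.708]]
0 [-0.181, 0.139, 0.038, np.float64(0.0), -1, -0.181, 0.139, 0.038, np.float64(0.0), -1, -0.181, 0.14, 0.037, np.float64(0.0), -1, -0.181, 0.139, 0.038, np.float64(0.0), -1, -0.181, 0.14, 0.037, np.float64(0.0), -1, -0.181, 0.139, 0.038, np.float64(0.0), -1, -0.182, 0.14, 0.037, np.float64(0.0), -1, -0.181, 0.139, 0.038, np.float64(0.0), -1, -0.182, 0.14, 0.037, np.float64(0.0), -1, -0.181, 0.139, 0.038, np.float64(0.0), -1]
10 [-0.182, 0.14, 0.037, np.float64(0.0), -1, -0.247, 0.026, -0.028, np.float64(0.0), -1, -0.247, 0.026, -0.029, np.float64(0.0), -1, -0.247, 0.026, -0.028, np.float64(0.0), -1, -0.247, 0.026, -0.029, np.float64(0.0), -1, -0.247, 0.026, -0.028, np.float64(0.0), -1, -0.247, 0.027, -0.029, np.float64(0.0), -1, -0.247, 0.026, -0.028, np.float64(0.0), -1, -0.248, 0.027, -0.029, np.float64(0.0), -1, -0.247, 0.026, -0.028, np.float64(0.0), -1]
20 [-0.248, 0.027, -0.029, np.float64(0.0), -1]
```

Call:
{"api": "servo_tool", "payload": {
  "commands": [-0.18,0.14,0.04,0.07,-1,-0.16,0.165,0.04,0,-1,-0.16,0.165,0.04,0,-1,-0.16,0.165,0.04,0,-1,-0.16,0.165,0.04,0,-1,-0.16,0.165,0.04,0,-1,-0.16,0.165,0.04,0,-1,-0.16,0.165,0.04,0,-1,-0.16,0.165,0.04,0,-1]
}}

```text
time: 10.8
tcp_pos: [0.4436, 0.1549, 0.5576]
tool_rot: [-2.012, -1.547, -0.829]
ft_force: [1.3, 0.3, 0.2]
opening: 0.0854
```

```bash
python3 -c "
from h import *
st()
plan([(.52,-.30,.2)],0,step=.05)"
```

```text
t 10.8 q [-1.351 -0.206  1.215  1.7   -0.558  1.244 -0.263] tcp [0.444 0.155 0.558] open 0.08543660610016188 f [1.321 0.254 0.223]
[[ 0.183  0.685  0.706]
 [ 0.967 -0.256 -0.002]
 [ 0.179  0.682 -0.709]]
0 [-0.229, 0.08, -0.018, np.float64(0.0), -1, -0.229, 0.08, -0.018, np.float64(0.0), -1, -0.229, 0.079, -0.018, np.float64(0.0), -1, -0.229, 0.08, -0.018, np.float64(0.0), -1, -0.229, 0.079, -0.018, np.float64(0.0), -1, -0.229, 0.08, -0.018, np.float64(0.0), -1, -0.229, 0.079, -0.018, np.float64(0.0), -1, -0.229, 0.08, -0.018, np.float64(0.0), -1, -0.229, 0.079, -0.018, np.float64(0.0), -1, -0.229, 0.08, -0.018, np.float64(0.0), -1]
10 [-0.23, 0.079, -0.018, np.float64(0.0), -1, -0.229, 0.08, -0.019, np.float64(0.0), -1]
```

Call:
{"api": "servo_tool", "payload": {
  "commands": [-0.23,0.08,-0.02,0,-1,-0.23,0.08,-0.02,0,-1,-0.23,0.08,-0.02,0,-1,-0.23,0.08,-0.02,0,-1,-0.23,0.08,-0.02,0,-1]
}}

```text
time: 11.3
tcp_pos: [0.431, -0.0076, 0.433]
tool_rot: [-2.059, -1.562, -0.848]
ft_force: [-0.1, -0.2, -0.3]
opening: 0.0853
```

```bash
python3 -c "
from h import *
st()
plan([(.52,-.30,.2)],0,step=.05)"
```

```text
t 11.3 q [-1.412 -0.339  1.569  1.887 -0.446  1.171  0.063] tcp [ 0.431 -0.008  0.433] open 0.08528518654139038 f [-0.149 -0.202 -0.297]
[[ 0.184  0.704  0.686]
 [ 0.959 -0.282  0.032]
 [ 0.216  0.652 -0.727]]
0 [-0.218, 0.1, -0.001, np.float64(0.0), -1, -0.218, 0.1, -0.001, np.float64(0.0), -1, -0.218, 0.1, -0.001, np.float64(0.0), -1, -0.218, 0.1, -0.002, np.float64(0.0), -1, -0.219, 0.1, -0.001, np.float64(0.0), -1, -0.218, 0.1, -0.002, np.float64(0.0), -1, -0.219, 0.101, -0.001, np.float64(0.0), -1, -0.218, 0.1, -0.002, np.float64(0.0), -1]
```

```bash
python3 -c "
from h import *
plan([(.6,-.06,.35)],0,step=.04)"
```

```text
0 [-0.063, 0.174, 0.063, np.float64(0.0), -1, -0.063, 0.174, 0.063, np.float64(0.0), -1, -0.063, 0.174, 0.062, np.float64(0.0), -1, -0.062, 0.174, 0.063, np.float64(0.0), -1, -0.063, 0.174, 0.062, np.float64(0.0), -1]
```

Call:
{"api": "servo_tool", "payload": {
  "commands": [-0.06,0.175,0.06,0,-1,-0.06,0.175,0.06,0,-1,-0.06,0.175,0.06,0,-1,-0.06,0.175,0.06,0,-1,-0.06,0.175,0.06,0,-1]
}}

```text
time: 11.8
tcp_pos: [0.4897, -0.0028, 0.4215]
tool_rot: [-2.192, -1.576, -0.903]
ft_force: [0.0, 0.0, 0.0]
opening: 0.0855
```

```bash
python3 -c "
from h import *
st()
plan([(.53,-.30,.2)],0,step=.05)"
```

```text
t 11.8 q [-1.51  -0.34   1.569  1.885 -0.366  0.988 -0.052] tcp [ 0.49  -0.003  0.421] open 0.08549986838345111 f [0.029 0.012 0.023]
[[ 0.204  0.742  0.639]
 [ 0.926 -0.357  0.12 ]
 [ 0.317  0.567 -0.76 ]]
0 [-0.221, 0.073, 0.008, np.float64(0.0), -1, -0.221, 0.073, 0.008, np.float64(0.0), -1, -0.221, 0.073, 0.008, np.float64(0.0), -1, -0.221, 0.073, 0.008, np.float64(0.0), -1, -0.221, 0.073, 0.008, np.float64(0.0), -1, -0.221, 0.073, 0.007, np.float64(0.0), -1, -0.221, 0.074, 0.008, np.float64(0.0), -1, -0.222, 0.073, 0.007, np.float64(0.0), -1]
```

```bash
cat > fit.py <<'E'
import numpy as np
from scipy.optimize import least_squares
from scipy.spatial.transform import Rotation as R
D=[ # q, tcp, rotvec
([-1.27481516,.57645931,.02485441,1.43780998,-.01499734,1.12903584,-.0565339],[.25007957,.62652141,.23052644],[-.5929,-3.0849,.0024]),
([-1.068,.302,.061,1.597,-.019,1.244,.188],[.3233,.4412,.341],[-.593,-3.085,.001]),
([-.528,.211,.539,1.762,-.116,1.199,-.08],[.4783,.0019,.3412],[-2.353,-2.081,0]),
([.73,.275,.858,1.752,-.221,1.216,1.529],[.0497,-.4833,.3412],[2.349,2.086,.001]),
([.417,-.015,.85,1.98,.014,1.173,1.139],[.0643,-.3629,.3404],[-2.352,-2.079,.001]),
([.326,-.216,.646,2.097,.138,1.22,.794],[.0746,-.2831,.341],[2.349,2.085,-.001]),
([.35,-.312,.439,2.167,.137,1.26,.611],[.0819,-.2234,.3412],[2.347,2.086,0]),
([.515,-.337,.227,2.202,.078,1.268,.59],[.0869,-.1839,.3412],[2.347,2.087,.001]),
([.81,-.336,.049,2.009,.016,1.471,.738],[.0863,-.1839,.4194],[-2.346,-2.086,0]),
([.893,-.331,.005,1.8,.002,1.672,.777],[.0863,-.185,.5006],[2.352,2.083,-.001]),
([-.063,-.336,-.791,1.728,-.235,1.651,-.963],[.0901,.2431,.4992],[2.348,2.085,.001]),
([-.3,-.284,-.771,1.39,-.21,1.95,-1.244],[.0301,.2499,.6204],[2.344,2.089,.001]),
([-.607,-.244,-.607,1.356,-.153,1.965,-1.382],[.0321,.2433,.6366],[-2.342,-2.077,-.023]),
([-1.075,-.209,-.344,1.256,-.08,1.988,-1.559],[.0316,.2531,.6749],[-2.291,-2.056,-.109]),
([-1.342,-.216,-.192,1.097,-.009,1.988,-1.658],[.0356,.2709,.7414],[-2.209,-1.961,-.312]),
([-1.218,-.186,-.333,.906,.027,1.988,-1.655],[.0301,.3013,.8088],[-2.123,-1.894,-.506]),
([-.938,-.164,-.736,.797,.067,1.987,-1.748],[-.0294,.3278,.8378],[-2.067,-1.878,-.599]),
([-.485,-.186,-1.21,.495,.134,1.987,-1.694],[-.0774,.3399,.9428],[-1.862,-1.791,-.897]),
([-1.087,-.24,.038,1.194,-.181,1.425,-1.209],[.201,.3759,.8073],[-1.918,-1.706,-.883]),
([-1.351,-.206,1.215,1.7,-.558,1.244,-.263],[.4436,.1549,.5576],[-2.012,-1.547,-.829]),
([-1.412,-.339,1.569,1.887,-.446,1.171,.063],[.431,-.0076,.433],[-2.059,-1.562,-.848]),
([-1.51,-.34,1.569,1.885,-.366,.988,-.052],[.4897,-.0028,.4215],[-2.192,-1.576,-.903])]
def fk(q,P):
    # P: base xyz, link offsets 7x3, axis tweak 7x2, tool rot 3
    off=P[:21].reshape(7,3); tw=P[21:35].reshape(7,2)
    p=np.zeros(3);A=R.identity()
    for i in range(7):
        p=p+A.apply(off[i])
        A=A*R.from_euler('xy' if i%2==0 else 'xz',tw[i])*R.from_rotvec((np.array([0,0,-1]) if i%2==0 else np.array([0,1,0]))*q[i])
    return p+A.apply(P[38:41]),A*R.from_rotvec(P[35:38])
def init(yaw):
    P=np.zeros(41); o=P[:21].reshape(7,3)
    o[1]=[0,0,.36];o[3]=[0,0,.42];o[5]=[0,0,.4]; P[37]=yaw; P[38:41]=[0,0,.25]; return P
def res(P,reg=1e-3):
    r=[]
    for q,t,v in D:
        p,A=fk(q,P); r+=[*(p-t),*(.3*(A.inv()*R.from_rotvec(v)).as_rotvec())]
    return np.array(r+list(reg*P[21:35])+list(reg*.1*P[:21]))
if __name__=="__main__":
    best=None
    for y in np.arange(0,6.28,.785):
        s=least_squares(res,init(y),max_nfev=60)
        if best is None or s.cost<best.cost: best=s
    r=best.fun[:len(D)*6].reshape(-1,6)
    np.set_printoptions(precision=4,suppress=True)
    print(best.cost,np.abs(r).max(0)); print(best.x[:21].reshape(7,3));print(best.x[21:35].reshape(7,2));print(best.x[35:])
    np.save("P.npy",best.x)
E
time python3 fit.py
```

```text
1.0397609435473017e-06 [0.0003 0.0003 0.0002 0.0003 0.0003 0.0003]
[[-0.0002  0.0001  0.133 ]
 [ 0.     -0.0077  0.1332]
 [ 0.0001 -0.0077  0.2939]
 [-0.0001 -0.0157  0.2938]
 [ 0.0003 -0.0161  0.1955]
 [ 0.0004  0.      0.1955]
 [-0.0002  0.0001  0.    ]]
[[ 0.      0.0005]
 [-0.0006  0.0001]
 [ 0.0007 -0.0001]
 [-0.0011 -0.0004]
 [-0.0006 -0.0014]
 [-0.0001 -0.0002]
 [-0.001   0.0012]]
[ 0.0001 -0.      1.5715  0.      0.      0.3606]
real	0m17.271s
user	0m25.696s
sys	0m0.107s
```

```bash
cat > sim.py <<'E'
import numpy as np
from fit import fk,R
P=np.load('P.npy')
lo=np.array([-2.76,-.34,-1.52,.19,-1.09,.17,-2.82]);hi=np.array([2.76,2.15,1.57,2.46,4.23,1.99,2.82])
vm=.07*np.array([2.22,2.22,3.01,3.01,3.14,3.14,3.14])
def jac(q):
    p,A=fk(q,P);J=np.zeros((6,7));e=1e-5
    for i in range(7):
        d=q.copy();d[i]+=e;p2,A2=fk(d,P);J[:3,i]=(p2-p)/e;J[3:,i]=(A2*A.inv()).as_rotvec()/e
    return J
def ik(q,t,Rt,w=.3,lam=.02,n=15):
    q=q.copy();W=np.array([1,1,1,w,w,w])
    for _ in range(n):
        p,A=fk(q,P);e=W*np.r_[t-p,(Rt*A.inv()).as_rotvec()]
        if np.abs(e).max()<1e-4:break
        J=W[:,None]*jac(q);free=np.ones(7,bool)
        for _ in range(4):
            Jf=J[:,free];dq=np.zeros(7);dq[free]=Jf.T@np.linalg.solve(Jf@Jf.T+lam**2*np.eye(6),e)
            bad=free&(((q+dq>hi-.002)&(dq>0)&(q>hi-.004))|((q+dq<lo+.002)&(dq<0)&(q<lo+.004)))
            if not bad.any():break
            free&=~bad
        q=np.clip(q+dq,lo+.002,hi-.002)
    return q
def row(q,cmd,w=.3,lam=.02,n=15,lin=.05):
    p,A=fk(q,P);d=np.array(cmd[:3])*.2;L=np.linalg.norm(d)
    if L>lin:d*=lin/L
    q2=ik(q,p+A.apply(d),A*R.from_rotvec([0,0,np.clip(cmd[3]*2,-.15,.15)]),w,lam,n)
    dq=q2-q;s=max(1,(np.abs(dq)/vm).max());return q+dq/s
def run(q,rows,**k):
    q=np.array(q,float)
    for r in rows:q=row(q,r,**k)
    return q
def show(q):
    p,A=fk(q,P);z=A.as_matrix()[:,2];return np.round(q,3),np.round(p,3),'tilt',round(np.degrees(np.arccos(-z[2])),1),'az',round(np.degrees(np.arctan2(z[1],z[0])),1),'jawz',round(A.as_matrix()[2,1],3)
E
python3 - <<'E'
from sim import *
from fit import D
np.set_printoptions(suppress=True)
segs=[(1,[[-.17,-.18,0,0]],None),
(14,[[0,0,-.25,0]]*5,15),(13,[[0,0,-.25,0]]*5,14),(12,[[0,0,-.2,0]]*4,13),(17,[[-.08,.18,.13,.075],[-.05,.19,.13,.027]]+[[-.04,.195,.13,0]]*6,18),(18,[[-.18,.14,.04,.07]]+[[-.16,.165,.04,0]]*8,19),(20,[[-.06,.175,.06,0]]*5,21),(3,[[.2,0,0,0]]*3,4)]
for k in [dict(w=.3),dict(w=.1),dict(w=1.),dict(w=.3,n=3),dict(w=.3,lam=.1,n=8)]:
    print(k)
    for a,r,b in segs[1:]:
        print(a,show(run(D[a][0],r,**k)),'obs',D[b][0],D[b][1])
E
```

```text
{'w': 0.3}
14 (array([-1.026, -0.306, -0.21 ,  0.877, -0.185,  1.988, -1.487]), array([0.03 , 0.233, 0.853]), 'tilt', np.float64(33.0), 'az', np.float64(82.5), 'jawz', np.float64(0.007)) obs [-1.218, -0.186, -0.333, 0.906, 0.027, 1.988, -1.655] [0.0301, 0.3013, 0.8088]
13 (array([-1.153, -0.302, -0.214,  0.991, -0.103,  1.988, -1.541]), array([0.029, 0.234, 0.805]), 'tilt', np.float64(26.1), 'az', np.float64(82.7), 'jawz', np.float64(0.01)) obs [-1.342, -0.216, -0.192, 1.097, -0.009, 1.988, -1.658] [0.0356, 0.2709, 0.7414]
12 (array([-1.095, -0.253, -0.298,  1.201, -0.084,  1.988, -1.551]), array([0.032, 0.243, 0.707]), 'tilt', np.float64(11.0), 'az', np.float64(80.8), 'jawz', np.float64(0.008)) obs [-1.075, -0.209, -0.344, 1.256, -0.08, 1.988, -1.559] [0.0316, 0.2531, 0.6749]
17 (array([-1.02 , -0.233,  0.025,  1.217, -0.22 ,  1.407, -1.178]), array([0.212, 0.378, 0.798]), 'tilt', np.float64(44.7), 'az', np.float64(75.3), 'jawz', np.float64(0.086)) obs [-1.087, -0.24, 0.038, 1.194, -0.181, 1.425, -1.209] [0.201, 0.3759, 0.8073]
18 (array([-1.413, -0.242,  1.224,  1.7  , -0.511,  1.2
[... 7320 characters left out ...]
ray([0.447, 0.154, 0.554]), 'tilt', np.float64(44.9), 'az', np.float64(75.0), 'jawz', np.float64(0.002)) obs [-1.351, -0.206, 1.215, 1.7, -0.558, 1.244, -0.263] [0.4436, 0.1549, 0.5576]
20 (array([-1.524, -0.338,  1.568,  1.906, -0.239,  0.812, -0.135]), array([ 0.534, -0.04 ,  0.406]), 'tilt', np.float64(38.3), 'az', np.float64(45.1), 'jawz', np.float64(0.242)) obs [-1.51, -0.34, 1.569, 1.885, -0.366, 0.988, -0.052] [0.4897, -0.0028, 0.4215]
3 (array([ 0.454, -0.011,  0.822,  1.975,  0.007,  1.175,  1.155]), array([ 0.064, -0.364,  0.341]), 'tilt', np.float64(0.1), 'az', np.float64(75.5), 'jawz', np.float64(0.0)) obs [0.417, -0.015, 0.85, 1.98, 0.014, 1.173, 1.139] [0.0643, -0.3629, 0.3404]
```

```bash
nproc; cat > sim2.py <<'E'
import numpy as np
from scipy.spatial.transform import Rotation as R
from sim import lo,hi,vm
P=np.load('P.npy');OFF=P[:21].reshape(7,3);MT=R.from_rotvec(P[35:38]).as_matrix();TP=P[38:41]
TW=[R.from_euler('xy' if i%2==0 else 'xz',P[21+2*i:23+2*i]).as_matrix() for i in range(7)]
def fkj(q):
    p=np.zeros(3);A=np.eye(3);ax=[];pt=[]
    for i in range(7):
        p=p+A@OFF[i];A=A@TW[i];c,s=np.cos(q[i]),np.sin(q[i])
        if i%2==0:
            ax.append(-A[:,2]);G=np.array([[c,s,0],[-s,c,0],[0,0,1.]])
        else:
            ax.append(A[:,1]);G=np.array([[c,0,s],[0,1,0],[-s,0,c]])
        pt.append(p);A=A@G
    p=p+A@TP;ax=np.array(ax);J=np.vstack([np.cross(ax,p-np.array(pt)).T,ax.T]);return p,A@MT,J
def log(M):
    v=.5*np.array([M[2,1]-M[1,2],M[0,2]-M[2,0],M[1,0]-M[0,1]]);s=np.linalg.norm(v)
    return v if s<1e-9 else v*np.arctan2(s,(np.trace(M)-1)/2)/s
def row(q,d,turn,w=.6,lam=.02,n=12):
    p,A,_=fkj(q);t=p+A@d;c,s=np.cos(turn),np.sin(turn);Rt=A@np.array([[c,-s,0],[s,c,0],[0,0,1]]);q0=q;W=np.array([1,1,1,w,w,w])
    for _ in range(n):
        p,A,J=fkj(q);e=W*np.r_[t-p,log(Rt@A.T)]
        if np.abs(e).max()<2e-4:break
        J=W[:,None]*J;free=np.ones(7,bool)
        for _ in range(4):
            Jf=J[:,free];dq=np.zeros(7);dq[free]=Jf.T@np.linalg.solve(Jf@Jf.T+lam**2*np.eye(6),e)
            bad=free&(((q>hi-.004)&(dq>0))|((q<lo+.004)&(dq<0)))
            if not bad.any():break
            free&=~bad
        q=np.clip(q+dq,lo+.002,hi-.002)
    dq=q-q0;return q0+dq/max(1,(np.abs(dq)/vm).max())
def leg(q,w,turn=0,step=.045):
    """rows from FK(q) toward world point w; returns q, rows"""
    w=np.array(w);rows=[];cap=int(np.linalg.norm(w-fkj(q)[0])/step*1.3)+2
    for _ in range(cap):
        p,A,_=fkj(q);d=w-p;L=np.linalg.norm(d)
        if L<.004 and abs(turn)<.01:break
        d=A.T@d*min(1,step/max(L,1e-9));k=np.clip(turn,-.14,.14);turn-=k
        d=np.round(d/.2,2)*.2
        q=row(q,d,k);rows.append([*np.round(d/.2,2),round(k/2,3)])
    return q,rows
def lean(q):
    p,A,_=fkj(q);z=A[:,2];return p,np.degrees(np.arccos(-z[2])),np.degrees(np.arctan2(z[1],z[0])),A[2,1]
def jawfix(q):
    A=fkj(q)[1];return np.arctan(A[2,1]/A[2,0]) if abs(A[2,0])>.1 else 0
E
cat > search.py <<'E'
from sim2 import *
from multiprocessing import Pool
import sys,time,pickle
Q0=np.array([-1.51,-.34,1.569,1.885,-.366,.988,-.052])
def trial(seed):
    g=np.random.default_rng(seed);q=Q0;W=[];n=0;path=[]
    for i in range(g.integers(1,4)):
        w=np.round([g.uniform(-.2,.6),g.uniform(-.55,.5),g.uniform(.3,.9)],2)
        q,r=leg(q,w);n+=len(r);W.append(w.tolist())
        if n>75 or np.hypot(*fkj(q)[0][:2])<.17: return (-9,)
    q,r=leg(q,[.52,-.31,.18],jawfix(q));n+=len(r)
    qa=q;q,r=leg(q,[.52,-.31,.05]);n+=len(r);qg=q
    p,t,a,j=lean(q)
    if np.linalg.norm(p-[.52,-.31,.05])>.02 or not 25<t<46 or not 50<a<115 or abs(j)>.12: return (-9,)
    s=[t,a]
    q,_=leg(q,[.52,-.31,.25]);q,_=leg(q,[.52,.05,.25]);q,_=leg(q,[.53,.14,.07]);p,t2,a2,_=lean(q);
    M=fkj(q)[1]@fkj(qg)[1].T; rot=np.linalg.norm(log(M)); e=np.linalg.norm(p-[.53,.14,.07])
    sc=-abs(t-37)/10-abs(a-83)/15-rot*20-e*30-n/40
    return (sc,n,round(t,1),round(a,1),round(rot,3),round(e,3),W)
if __name__=="__main__":
    t0=time.time();best=[]
    with Pool() as po:
        for r in po.imap_unordered(trial,range(100000),chunksize=4):
            if r[0]>-9: best.append(r)
            if time.time()-t0>150: po.terminate();break
    best.sort(key=lambda r:-r[0]);print(len(best));[print(b) for b in best[:6]]
E
OMP_NUM_THREADS=1 python3 search.py
```

```text
4
650
(np.float64(-1.3427288660430272), 48, np.float64(36.9), np.float64(81.5), np.float64(0.0), np.float64(0.001), [[-0.08, 0.4, 0.3]])
(np.float64(-1.6379568541154292), 58, np.float64(35.4), np.float64(83.1), np.float64(0.0), np.float64(0.0), [[0.03, 0.35, 0.32], [0.45, -0.21, 0.68], [0.43, -0.04, 0.66]])
(np.float64(-1.817068361973244), 51, np.float64(39.8), np.float64(86.6), np.float64(0.0), np.float64(0.001), [[-0.14, 0.42, 0.32]])
(np.float64(-1.8260296651666352), 53, np.float64(38.6), np.float64(80.8), np.float64(0.009), np.float64(0.001), [[-0.15, 0.36, 0.88]])
(np.float64(-1.8496759217208476), 54, np.float64(38.3), np.float64(80.5), np.float64(0.009), np.float64(0.001), [[-0.15, 0.38, 0.89]])
(np.float64(-1.8637690958714268), 55, np.float64(39.4), np.float64(81.4), np.float64(0.005), np.float64(0.001), [[0.03, 0.37, 0.8], [0.15, -0.1, 0.34]])
```

```bash
cat > patch.py <<'E'
import search as S
from sim2 import *
import sim2,time
from multiprocessing import Pool
def pts(q):
    p=np.zeros(3);A=np.eye(3);o=[]
    for i in range(7):
        p=p+A@OFF[i];A=A@TW[i]@R.from_rotvec((np.array([0,0,-1.]) if i%2==0 else np.array([0,1.,0]))*q[i]).as_matrix();o.append(p)
    return o,p+A@TP,A
def sd(p,a,b):
    t=np.clip((p-a)@(b-a)/((b-a)@(b-a)),0,1);return np.linalg.norm(p-a-t*(b-a))
class Hit(Exception):pass
def check(q):
    o,t,A=pts(q);sh,el,wr=o[1],o[3],o[5];u=(wr-t)/np.linalg.norm(wr-t);z=np.zeros(3)
    m=min(min(sd(t+u*s,z,sh),sd(t+u*s,sh,el)) for s in (0,.1,.2,.3))
    if m<.17: raise Hit
    if .36<t[0]<.72 and t[1]>.0 and t[2]<.3: raise Hit
    if t[2]<.1 : raise Hit
orig=sim2.leg
def leg2(q,w,turn=0,step=.045):
    q2,rows=orig(q,w,turn,step);w=np.array(w)
    if w[2]>.1:
        x=q
        for r in rows[::1]:
            x=row(x,np.array(r[:3])*.2,r[3]*2)
            if not(w[1]>.04 and w[2]<.26): check(x)
    return q2,rows
S.leg=leg2
def tr(s):
    try:return S.trial(s)
    except Hit:return (-9,)
if __name__=="__main__":
    t0=time.time();best=[]
    with Pool() as po:
        for r in po.imap_unordered(tr,range(1000000),chunksize=4):
            if r[0]>-9: best.append(r)
            if time.time()-t0>200: po.terminate();break
    best.sort(key=lambda r:-r[0]);print(len(best));[print(b) for b in best[:6]]
E
OMP_NUM_THREADS=1 python3 patch.py
```

```text
0
```

```bash
cat > clr.py <<'E'
from patch import *
def clr(q):
    o,t,A=pts(q);sh,el,wr=o[1],o[3],o[5];u=(wr-t)/np.linalg.norm(wr-t);z=np.zeros(3)
    return min(min(sd(t+u*s,z,sh),sd(t+u*s,sh,el)) for s in (0,.1,.2)), sd(wr,z,sh)
def trace(q,W,end=None):
    for w in W:
        q2,rows=orig(q,w);x=q;c=[]
        for r in rows: x=row(x,np.array(r[:3])*.2,r[3]*2);c.append(clr(x))
        print(w,len(rows),np.min(c,0).round(3),np.round(q2,2),np.round(lean(q2)[1:3],0));q=q2
    return q
E
python3 - <<'E'
from clr import *
from fit import D
for d in D[::3]+D[-1:]: print(np.round(clr(np.array(d[0])),3))
for W in ([[-.08,.4,.3]],[[.03,.35,.32],[.45,-.21,.68],[.43,-.04,.66]],[[-.15,.36,.88]],[[.03,.37,.8],[.15,-.1,.34]]):
    print();trace(S.Q0,W+[[.52,-.31,.18]])
E
```

```text
[0.475 0.749]
[0.415 0.649]
[0.242 0.493]
[0.266 0.628]
[0.316 0.771]
[0.358 0.884]
[0.443 0.818]
[0.421 0.602]
[0.421 0.602]

[-0.08, 0.4, 0.3] 22 [0.261 0.374] [-0.36 -0.34 -0.98  2.46 -1.09  0.29 -0.72] [41. 79.]
[0.52, -0.31, 0.18] 23 [0.25  0.375] [ 0.93  0.76 -0.31  1.45 -0.35  1.31  0.55] [37. 81.]

[0.03, 0.35, 0.32] 18 [0.273 0.377] [-0.58 -0.34 -0.26  2.46 -0.77  0.46 -0.55] [40. 70.]
[0.45, -0.21, 0.68] 21 [0.298 0.389] [ 1.13  0.42 -0.96  0.94 -0.3   1.99 -0.19] [35. 83.]
[0.43, -0.04, 0.66] 3 [0.362 0.839] [ 1.13  0.25 -1.01  1.1  -0.43  1.89 -0.28] [35. 83.]
[0.52, -0.31, 0.18] 13 [0.381 0.732] [ 1.15  0.85 -0.81  1.43 -0.    1.29  0.19] [35. 83.]

[-0.15, 0.36, 0.88] 27 [0.328 0.59 ] [-0.44 -0.34 -0.14  0.99 -0.56  1.9  -1.21] [40. 80.]
[0.52, -0.31, 0.18] 23 [0.329 0.645] [ 0.49  0.82  0.54  1.46 -0.82  1.57  0.98] [39. 81.]

[0.03, 0.37, 0.8] 22 [0.385 0.593] [-1.01 -0.34 -0.18  1.29 -0.09  1.46 -1.51] [41. 72.]
[0.15, -0.1, 0.34] 19 [0.178 0.488] [ 0.51  0.02  0.58  2.18 -0.39  1.54  0.99] [39. 81.]
[0.52, -0.31, 0.18] 11 [0.212 0.502] [ 0.54  0.81  0.45  1.45 -0.78  1.56  0.97] [39. 81.]
```

```bash
cat >> clr.py <<'E'
def prow(q,w,turn=0,clo=-1,step=.045,lim=99):
    q2,rows=orig(q,w,turn,step)
    for i in range(0,len(rows),10): print([float(v) for r in rows[i:i+10] for v in (*r,clo)])
    print('->',np.round(q2,3),np.round(np.r_[lean(q2)[0],lean(q2)[1:]],3)); return q2
E
python3 - <<'E'
from clr import *
from h import env
q=np.array(env.observe()['joint_positions']);print(lean(q))
prow(q,[-.15,.36,.88],step=.048)
E
```

```text
(array([ 0.48958972, -0.00271996,  0.42150756]), np.float64(40.55342251545809), np.float64(60.870327989116745), np.float64(0.11926142702975413))
[0.12, -0.18, -0.1, 0.0, -1.0, 0.12, -0.18, -0.1, 0.0, -1.0, 0.12, -0.18, -0.09, 0.0, -1.0, 0.12, -0.18, -0.09, 0.0, -1.0, 0.12, -0.19, -0.09, 0.0, -1.0, 0.12, -0.19, -0.09, 0.0, -1.0, 0.12, -0.19, -0.09, 0.0, -1.0, 0.12, -0.19, -0.09, 0.0, -1.0, 0.12, -0.18, -0.09, 0.0, -1.0, 0.12, -0.18, -0.09, 0.0, -1.0]
[0.12, -0.18, -0.09, 0.0, -1.0, 0.13, -0.18, -0.09, 0.0, -1.0, 0.12, -0.19, -0.08, 0.0, -1.0, 0.12, -0.19, -0.07, 0.0, -1.0, 0.12, -0.2, -0.06, 0.0, -1.0, 0.12, -0.2, -0.06, 0.0, -1.0, 0.11, -0.21, -0.04, 0.0, -1.0, 0.11, -0.21, -0.03, 0.0, -1.0, 0.1, -0.22, -0.02, 0.0, -1.0, 0.09, -0.22, -0.01, 0.0, -1.0]
[0.08, -0.22, -0.0, 0.0, -1.0, 0.07, -0.23, 0.01, 0.0, -1.0, 0.06, -0.23, 0.01, 0.0, -1.0, 0.05, -0.23, 0.02, 0.0, -1.0, 0.03, -0.24, 0.03, 0.0, -1.0]
-> [-0.176 -0.336 -0.147  0.986 -0.73   1.962 -1.068] [ 8.7000e-02  2.4400e-01  8.6200e-01  4.1333e+01  7.9577e+01 -5.9000e-02]
```

Call:
{"api": "servo_tool", "payload": {
  "commands": [0.12,-0.18,-0.1,0,-1,0.12,-0.18,-0.1,0,-1,0.12,-0.18,-0.09,0,-1,0.12,-0.18,-0.09,0,-1,0.12,-0.19,-0.09,0,-1,0.12,-0.19,-0.09,0,-1,0.12,-0.19,-0.09,0,-1,0.12,-0.19,-0.09,0,-1,0.12,-0.18,-0.09,0,-1,0.12,-0.18,-0.09,0,-1]
}}

```text
time: 12.8
tcp_pos: [0.3011, 0.0874, 0.5605]
tool_rot: [-2.188, -1.573, -0.934]
ft_force: [-0.6, -0.5, -0.1]
opening: 0.0856
```

Call:
{"api": "servo_tool", "payload": {
  "commands": [0.12,-0.18,-0.09,0,-1,0.13,-0.18,-0.09,0,-1,0.12,-0.19,-0.08,0,-1,0.12,-0.19,-0.07,0,-1,0.12,-0.2,-0.06,0,-1,0.12,-0.2,-0.06,0,-1,0.11,-0.21,-0.04,0,-1,0.11,-0.21,-0.03,0,-1]
}}

```text
time: 13.6
tcp_pos: [0.2716, 0.1101, 0.6056]
tool_rot: [-2.167, -1.49, -0.922]
ft_force: [-0.5, -0.7, -0.4]
opening: 0.0852
```

```bash
python3 - <<'E'
from clr import *
from h import env
q=np.array(env.observe()['joint_positions']);print(env.observe()['time'],q.round(3),lean(q))
for W in ([],[[0,.3,.85]],[[-.1,.3,.85]]):
    trace(q,W+[[.52,-.31,.18]])
prow(q,[.52,-.31,.18],jawfix(q))
E
```

```text
13.6 [ 0.702 -0.339 -0.168  1.788 -0.821  1.7    0.072] (array([0.2711684 , 0.10994012, 0.60569066]), np.float64(43.43144520089026), np.float64(63.00751788905287), np.float64(0.07254342466350754))
[0.52, -0.31, 0.18] 15 [0.344 0.574] [ 0.84  0.71  0.    1.62 -0.74  1.25  0.89] [43. 63.]
[0, 0.3, 0.85] 13 [0.34  0.643] [-0.33 -0.34 -0.15  1.03 -0.59  1.87 -1.18] [41. 77.]
[0.52, -0.31, 0.18] 23 [0.334 0.633] [ 0.57  0.78  0.4   1.49 -0.78  1.49  0.88] [39. 77.]
[-0.1, 0.3, 0.85] 15 [0.326 0.64 ] [-0.56 -0.34 -0.14  0.98 -0.52  1.92 -1.34] [38. 83.]
[0.52, -0.31, 0.18] 23 [0.318 0.646] [ 0.43  0.85  0.64  1.44 -0.84  1.62  0.95] [37. 84.]
[-0.18, 0.12, 0.04, 0.053, -1.0, -0.17, 0.14, 0.05, 0.0, -1.0, -0.17, 0.14, 0.04, 0.0, -1.0, -0.17, 0.14, 0.05, 0.0, -1.0, -0.17, 0.14, 0.04, 0.0, -1.0, -0.17, 0.14, 0.05, 0.0, -1.0, -0.17, 0.15, 0.04, 0.0, -1.0, -0.17, 0.15, 0.05, 0.0, -1.0, -0.17, 0.15, 0.05, 0.0, -1.0, -0.17, 0.15, 0.04, 0.0, -1.0]
[-0.17, 0.14, 0.05, 0.0, -1.0, -0.17, 0.15, 0.04, 0.0, -1.0, -0.16, 0.15, 0.05, 0.0, -1.0, -0.17, 0.14, 0.04, 0.0, -1.0, -0.05, 0.04, 0.02, 0.0, -1.0]
-> [ 0.856  0.712 -0.016  1.62  -0.733  1.241  0.773] [ 0.519 -0.31   0.179 43.432 63.001  0.   ]
```

Call:
{"api": "servo_tool", "payload": {
  "commands": [-0.18,0.12,0.04,0.053,-1,-0.17,0.14,0.045,0,-1,-0.17,0.14,0.045,0,-1,-0.17,0.14,0.045,0,-1,-0.17,0.14,0.045,0,-1,-0.17,0.14,0.045,0,-1,-0.17,0.15,0.045,0,-1,-0.17,0.15,0.045,0,-1,-0.17,0.15,0.045,0,-1,-0.17,0.15,0.045,0,-1]
}}

```text
time: 14.6
tcp_pos: [0.4491, -0.175, 0.3059]
tool_rot: [-2.197, -1.387, -0.879]
ft_force: [0.8, -0.4, 0.1]
opening: 0.0853
```

Call:
{"api": "servo_tool", "payload": {
  "commands": [-0.17,0.14,0.045,0,-1,-0.17,0.15,0.045,0,-1,-0.16,0.15,0.045,0,-1]
}}

```text
time: 14.9
tcp_pos: [0.5051, -0.2616, 0.2171]
tool_rot: [-2.198, -1.387, -0.879]
ft_force: [0.6, -0.1, 0.2]
opening: 0.0855
```

```bash
python3 - <<'E'
from clr import *
from h import env,proj,onz,cv2,crop
q=np.array(env.observe()['joint_positions']);print(env.observe()['time'],q.round(3),lean(q))
c=env.get_calibration("wrist");im=env.read_camera("wrist")[:,:,::-1];cv2.imwrite("pics/w1.png",im)
np.save("wc1.npy",c,allow_pickle=True)
print(c, proj("wrist",[.521,-.312,.056],c))
E
```

```text
14.9 [ 0.814  0.618 -0.006  1.702 -0.742  1.25   0.765] (array([ 0.50494751, -0.26215372,  0.2172243 ]), np.float64(43.58601895340111), np.float64(64.48174241145057), np.float64(0.00042221232396878375))
{'fovy': 58.96209892554365, 'cx': 318.29177974296454, 'cy': 201.07930147874848, 'xyz': array([ 0.48975225, -0.29502452,  0.37910351]), 'rotation': array([-2.65507021,  0.60104581, -0.13232102])} [360.56853694 364.56224671]
```

View pics/w1.png

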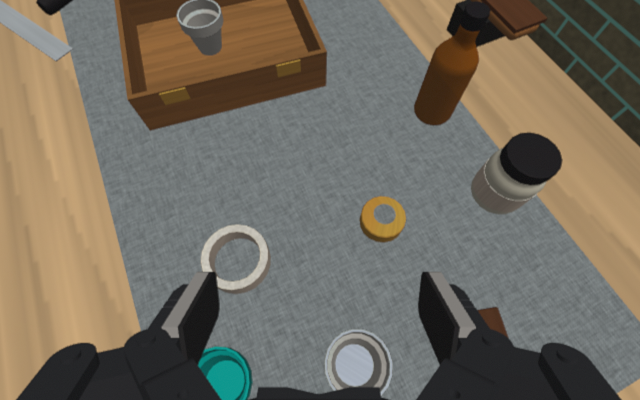

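```bash
python3 - <<'E'
from clr import *
from h import env,onz
c=np.load("wc1.npy",allow_pickle=True).item()
np.set_printoptions(precision=4,suppress=True)
L=onz("wrist",(358.5,363.5),.056,c);print("loose",L,"in",onz("wrist",(200,16),.062,c))
print("case front L/R rim corner",onz("wrist",(129,95),.06,c),onz("wrist",(327,52),.06,c))
q=np.array(env.observe()['joint_positions']);A=fkj(q)[1];z=A[:,2]
C=np.array([.521,-.3125,.050]);T=C+z*.0124;print(T,A.T)
q=prow(q,T-z*.1);q=prow(q,T,step=.03)
E
```

```text
loose [ 0.5198 -0.3106  0.056 ] in [0.5276 0.1378 0.062 ]
case front L/R rim corner [0.4144 0.0499 0.06  ] [0.649  0.0125 0.06  ]
[ 0.5247 -0.3048  0.041 ] [[ 0.3161  0.6524  0.6888]
 [ 0.9014 -0.4329 -0.0036]
 [ 0.2959  0.622  -0.725 ]]
[-0.22, 0.05, 0.01, 0.0, -1.0, -0.22, 0.06, 0.01, 0.0, -1.0, -0.22, 0.05, 0.0, 0.0, -1.0, -0.03, 0.01, 0.0, 0.0, -1.0]
-> [ 0.917  0.84   0.014  1.544 -0.705  1.264  0.877] [ 0.495 -0.368  0.113 43.534 64.557 -0.004]
[0.0, 0.0, 0.15, 0.0, -1.0, 0.0, 0.0, 0.15, 0.0, -1.0, 0.0, 0.0, 0.15, 0.0, -1.0, 0.0, 0.0, 0.05, 0.0, -1.0]
-> [ 0.853  0.9   -0.034  1.666 -0.781  1.07   0.941] [ 0.524 -0.306  0.041 43.527 64.568 -0.004]
```

Call:
{"api": "servo_tool", "payload": {
  "commands": [-0.22,0.05,0.01,0,-1,-0.22,0.06,0.01,0,-1,-0.22,0.05,0,0,-1,-0.03,0.01,0,0,-1,0,0,0,0,-1]
}}

```text
time: 15.45
tcp_pos: [0.4927, -0.3629, 0.1191]
tool_rot: [-2.197, -1.383, -0.878]
ft_force: [0.4, 0.4, 1.1]
opening: 0.0857
```

```bash
python3 - <<'E'
from clr import *
from h import env
q=np.array(env.observe()['joint_positions']);A=fkj(q)[1];z=A[:,2];print(lean(q),env.observe()['tcp_pos'])
prow(q,np.array([.5202,-.312,.050])+z*.0124,step=.03)
E
```

```text
(array([ 0.49242804, -0.36354508,  0.11911566]), np.float64(43.62173057318276), np.float64(64.57942438027285), np.float64(-0.0021550427824089473)) [ 0.49268076 -0.36294052  0.11906252]
[-0.01, 0.0, 0.15, 0.0, -1.0, -0.01, 0.01, 0.15, 0.0, -1.0, -0.0, 0.0, 0.15, 0.0, -1.0, -0.01, 0.0, 0.06, 0.0, -1.0]
-> [ 0.855  0.899 -0.034  1.67  -0.782  1.07   0.947] [ 5.2200e-01 -3.0500e-01  4.1000e-02  4.3612e+01  6.4594e+01 -2.0000e-03]
```

Call:
{"api": "servo_tool", "payload": {
  "commands": [-0.01,0,0.15,0,-1,-0.01,0.01,0.15,0,-1,0,0,0.15,0,-1,-0.01,0,0.07,0,-1,0,0,0,0,-1]
}}

```text
time: 15.95
tcp_pos: [0.5249, -0.299, 0.0412]
tool_rot: [-2.192, -1.389, -0.877]
ft_force: [0.7, -0.0, 1.1]
opening: 0.0854
```

```bash
python3 - <<'E'
from clr import *
from h import *
o,M=st()
q=np.array(o['joint_positions']);A=fkj(q)[1];print(lean(q)[1:])
T=np.array([.5202,-.312,.050])+A[:,2]*.0124;print("rem",(A.T@(T-o['tcp_pos'])/.2).round(3))
im=[crop(env.read_camera("side")[:,:,::-1],280,270,100,100,4)]
im.append(crop(env.read_camera("scene")[:,:,::-1],160,150,100,100,4))
cv2.imwrite("pics/g1.png",np.hstack(im))
E
```

```text
t 15.95 q [ 0.849  0.898 -0.037  1.674 -0.784  1.066  0.948] tcp [ 0.525 -0.299  0.041] open 0.08542804740821408 f [ 0.723 -0.025  1.095]
[[ 0.309  0.654  0.691]
 [ 0.905 -0.426 -0.002]
 [ 0.293  0.625 -0.723]]
(np.float64(43.695309123428956), np.float64(64.84581907867873), np.float64(-0.0012087940344614363))
rem [-0.019  0.006 -0.018]
```

View pics/g1.png

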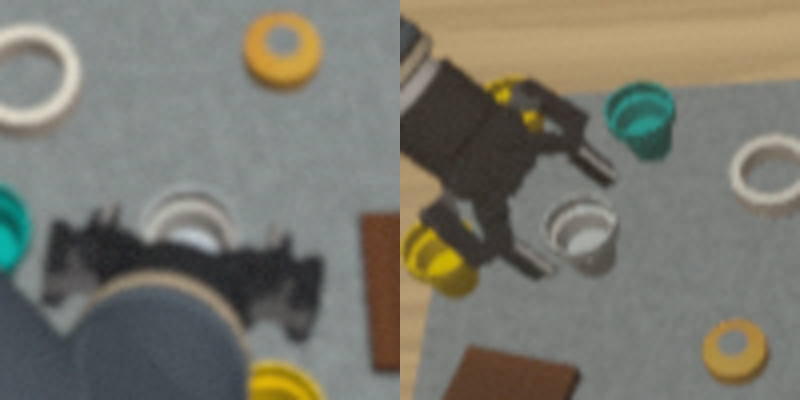

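Call:
{"api": "servo_tool", "payload": {
  "commands": [-0.018,0.006,-0.016,0,-1,0,0,0,0,0.3,0,0,0,0,1,0,0,0,0,1,0,0,0,0,1,0,0,0,0,1,0,0,0,0,1],
  "force": 40
}}

```text
time: 16.75
tcp_pos: [0.5235, -0.3062, 0.0415]
tool_rot: [-2.195, -1.388, -0.877]
ft_force: [-1.7, -1.0, 6.2]
opening: 0.0559
```

Call:
{"api": "servo_tool", "payload": {
  "commands": [0,0,0,0,1,0.014,0,-0.014,0,1,0.028,0,-0.028,0,1,0,0,0,0,1]
}}

```text
time: 17.15
tcp_pos: [0.5241, -0.3059, 0.0537]
tool_rot: [-2.196, -1.39, -0.877]
ft_force: [-0.1, -0.0, -1.6]
opening: 0.0557
```

```bash
python3 - <<'E'
from clr import *
from h import *
o,M=st()
q=np.array(o['joint_positions'])
q1,_=orig(q,[.525,-.30,.23]);print(lean(q1))
c=env.get_calibration("wrist");cv2.imwrite("pics/w2.png",env.read_camera("wrist")[150:,100:,::-1])
E
```

```text
t 17.15 q [ 0.852  0.883 -0.029  1.661 -0.775  1.089  0.933] tcp [ 0.524 -0.306  0.054] open 0.05567558614809293 f [-0.063 -0.031 -1.574]
[[ 0.31   0.655  0.689]
 [ 0.904 -0.428  0.   ]
 [ 0.295  0.623 -0.725]]
(array([ 0.524, -0.3  ,  0.23 ]), np.float64(43.55239129311489), np.float64(64.62180335695815), np.float64(0.0005983360617176977))
```

View pics/w2.png

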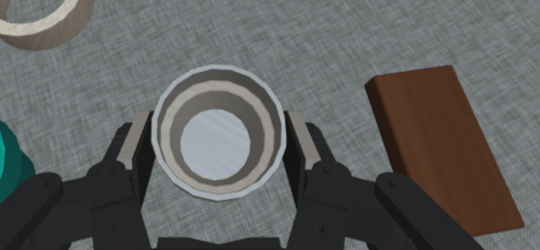

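```bash
python3 - <<'E'
from clr import *
from h import *
np.set_printoptions(precision=4,suppress=True)
o=env.observe();c=env.get_calibration("wrist");t=o['tcp_pos'];dz=t[2]-.0415
r=onz("wrist",(319,281),.056+dz,c);f=onz("wrist",(315,294),.020+dz,c);print("rim",r,"floor",f,"rim-tcp",r-t,"nominal", -.0124*R.from_rotvec(o['tool_rot']).as_matrix()[:,2])
off=(r-t)[:2];T=np.array([.528-off[0],.1395-off[1]]);print("T",T)
q=np.array(o['joint_positions'])
q=prow(q,[.525,-.28,.15],clo=1,step=.03);q=prow(q,[T[0],.0,.15],clo=1,step=.035);q=prow(q,[T[0],T[1]-.03,.12],clo=1,step=.03)
q=prow(q,[T[0],T[1],.085],clo=1,step=.02);print(lean(q))
E
```

```text
rim [ 0.5223 -0.3117  0.0677] floor [ 0.5209 -0.3101  0.0317] rim-tcp [-0.0017 -0.0059  0.0145] nominal [-0.0037 -0.0077  0.009 ]
T [0.5297 0.1454]
[0.13, -0.02, -0.08, 0.0, 1.0, 0.13, -0.01, -0.08, 0.0, 1.0, 0.12, -0.02, -0.08, 0.0, 1.0, 0.04, -0.0, -0.03, 0.0, 1.0]
-> [ 0.817  0.733 -0.015  1.677 -0.759  1.18   0.825] [ 0.525 -0.281  0.15  43.548 64.643  0.   ]
[0.12, -0.07, 0.11, 0.0, 1.0, 0.12, -0.07, 0.11, 0.0, 1.0, 0.11, -0.07, 0.11, 0.0, 1.0, 0.11, -0.07, 0.11, 0.0, 1.0, 0.12, -0.07, 0.11, 0.0, 1.0, 0.11, -0.08, 0.11, 0.0, 1.0, 0.12, -0.07, 0.11, 0.0, 1.0, 0.11, -0.08, 0.11, 0.0, 1.0]
-> [ 0.578  0.563 -0.269  2.139 -1.088  0.707  0.854] [ 0.529 -0.001  0.149 43.548 64.648  0.   ]
[0.07, -0.06, 0.12, 0.0, 1.0, 0.07, -0.06, 0.12, 0.0, 1.0, 0.07, -0.06, 0.12, 0.0, 1.0, 0.07, -0.07, 0.11, 0.0, 1.0]
-> [ 0.738  0.721 -0.901  2.248 -1.088  0.172  0.685] [ 0.529  0.115  0.121 43.519 64.772 -0.001]
[-0.01, -0.03, 0.1, 0.0, 1.0, -0.01, -0.04, 0.09, 0.0, 1.0, -0.02, -0.05, 0.09, 0.0, 1.0, -0.02, -0.04, 0.05, 0.0, 1.0, -0.0, -0.03, 0.02, 0.0, 1.0]
-> [ 0.629  0.775 -0.835  2.219 -1.088  0.172  0.681] [ 0.531  0.143  0.088 42.515 69.974 -0.046]
(array([0.5311, 0.1434, 0.0884]), np.float64(42.51504990163141), np.float64(69.97402135956985), np.float64(-0.045683093970470864))
```

```bash
cat > s3.py <<'E'
from clr import *
from h import env
from scipy.optimize import least_squares
q0=np.array(env.observe()['joint_positions']);A0=fkj(q0)[1]
G=np.array([.5297,.1454,.0675])
def margins(q):return np.minimum(q-lo,hi-q).min()
def sol(A,n=60,seed=0):
    g=np.random.default_rng(seed);S=[]
    for _ in range(n):
        x0=g.uniform(lo+.05,hi-.05)
        s=least_squares(lambda q:np.r_[fkj(q)[0]-G,.5*log(A@fkj(q)[1].T)],x0,bounds=(lo+.01,hi-.01),max_nfev=60)
        if s.cost<1e-9:S.append(s.x)
    return S
if __name__=="__main__":
    S=sol(A0);S.sort(key=lambda q:q[2]);print(len(S))
    for s in S[::max(1,len(S)//12)]:print(s.round(2),round(margins(s),3))
    def tr(seed):
        g=np.random.default_rng(seed);q=q0;W=[];n=0
        q,r=orig(q,[.525,-.30,.2],step=.035);n+=len(r)
        for i in range(g.integers(1,4)):
            w=np.round([g.uniform(.1,.75),g.uniform(-.5,.1),g.uniform(.2,.65)],2);q,r=orig(q,w,step=.045);n+=len(r);W.append(w.tolist())
            if n>60 or clr(q)[0]<.2:return(-9,)
        q,r=orig(q,[.529,0,.17],step=.045);n+=len(r);q,r=orig(q,[.5297,.115,.12],step=.03);m=margins(q);q,r=orig(q,G,step=.03);m=min(m,margins(q))
        rot=np.linalg.norm(log(fkj(q)[1]@A0.T));e=np.linalg.norm(fkj(q)[0]-G)
        if rot>.05 or e>.01:return(-9,)
        return(min(m,.15)*10-rot*30-n/40,n,round(m,3),round(rot,4),W,q.round(2))
    import time;t0=time.time();B=[]
    global trf;trf=tr
    import builtins
    from multiprocessing import get_context
    with get_context('fork').Pool(4,initializer=None) as po:
        for r in po.imap_unordered(_w,range(100000),chunksize=4):
            if r[0]>-9:B.append(r)
            if time.time()-t0>90:po.terminate();break
    B.sort(key=lambda r:-r[0]);print(len(B));[print(b) for b in B[:5]]
E
sed -i 's/^if __name__=="__main__":/def _w(s):return trf(s)\nif __name__=="__main__":/' s3.py; OMP_NUM_THREADS=1 python3 s3.py
```

```text
19
[ 0.85  1.1  -1.34  2.29  1.71  0.37 -2.07] 0.174
[ 0.83  1.07 -1.3   2.29  1.74  0.33 -2.1 ] 0.161
[ 0.79  0.99 -1.19  2.29  1.89  0.21 -2.25] 0.039
[ 0.79  0.99 -1.18  2.29  1.9   0.2  -2.27] 0.031
[ 0.79  0.98 -1.17  2.29  1.91  0.2  -2.28] 0.026
[ 0.78  0.98 -1.17  2.29  1.92  0.19 -2.29] 0.024
[ 0.78  0.98 -1.16  2.29  1.93  0.19 -2.3 ] 0.02
[ 0.78  0.98 -1.16  2.29  1.94  0.19 -2.31] 0.016
[ 0.78  0.97 -1.16  2.29  1.95  0.18 -2.32] 0.012
[ 0.6   0.81 -0.8   2.3   4.14  0.18  1.75] 0.011
[ 0.6   0.81 -0.8   2.3   4.15  0.18  1.75] 0.011
[ 0.6   0.81 -0.8   2.3   4.15  0.18  1.75] 0.012
[ 0.6   0.81 -0.8   2.3   4.15  0.18  1.74] 0.012
[ 0.59  0.8  -0.79  2.3   4.16  0.19  1.73] 0.018
[ 0.58  0.8  -0.77  2.3   4.19  0.2   1.7 ] 0.03
[ 0.58  0.8  -0.77  2.3   4.2   0.2   1.69] 0.031
[ 0.57  0.8  -0.76  2.3   4.21  0.21  1.68] 0.02
[ 0.57  0.79 -0.76  2.3   4.22  0.21  1.68] 0.015
[ 0.57  0.79 -0.75  2.3   4.22  0.21  1.67] 0.01
10
(np.float64(-1.799630529059097), 42, np.float64(0.002), np.float64(0.0257), [[0.28, -0.42, 0.65], [0.17, -0.38, 0.33]], array([ 0.82,  1.05, -1.27,  2.29,  1.77,  0.3 , -2.16]))
(np.float64(-1.8836943783016975), 35, np.float64(0.004), np.float64(0.0349), [[0.26, -0.42, 0.59]], array([ 0.81,  0.99, -1.2 ,  2.26,  1.56,  0.2 , -1.95]))
(np.float64(-2.397276867806612), 42, np.float64(0.002), np.float64(0.0456), [[0.74, -0.13, 0.56], [0.44, -0.37, 0.61]], array([ 0.8 ,  0.96, -1.17,  2.24,  1.34,  0.17, -1.73]))
(np.float64(-2.435478334507519), 43, np.float64(0.005), np.float64(0.0469), [[0.48, -0.33, 0.47], [0.12, -0.41, 0.59], [0.51, -0.42, 0.43]], array([ 0.82,  1.  , -1.2 ,  2.26,  1.56,  0.2 , -1.95]))
(np.float64(-2.533320374793673), 46, np.float64(0.002), np.float64(0.0468), [[0.18, -0.47, 0.26], [0.43, -0.36, 0.62], [0.58, 0.07, 0.29]], array([ 0.78,  0.94, -1.16,  2.25,  1.45,  0.18, -1.84]))
```

```bash
cat > s4.py <<'E'
from s3 import *
from multiprocessing import get_context
import time
C=np.array([.5215,-.311,.050])
def _t(seed):
    g=np.random.default_rng(seed);q,r=orig(q0,[.50,-.35,.15]);n=len(r);W=[]
    for i in range(g.integers(1,3)):
        w=np.round([g.uniform(-.3,.7),g.uniform(-.5,.5),g.uniform(.3,.9)],2);x=q;q,r=orig(q,w);n+=len(r);W.append(w.tolist())
        for k in r[::3]:pass
        if n>60 or clr(q)[0]<.22:return(-9,)
        m=(fkj(x)[0]+fkj(q)[0])/2
        if np.hypot(m[0],m[1])<.2:return(-9,)
    z=fkj(q)[1][:,2];pre=C-z*.1;m=(fkj(q)[0]+pre)/2
    if np.hypot(m[0],m[1])<.2:return(-9,)
    q,r=orig(q,pre,jawfix(q));n+=len(r);z=fkj(q)[1][:,2]
    q,r=orig(q,C+z*.0124,step=.03);n+=len(r);A=fkj(q)[1];p,t,a,j=lean(q);qg=q
    if np.linalg.norm(p-C-z*.0124)>.015 or not 27<t<46 or not 55<a<110 or abs(j)>.1:return(-9,)
    q,_=orig(q,[.525,-.28,.16],step=.04);m1=margins(q)
    Gt=np.array([.528,.1395,.076])+A[:,2]*.0124;mm=[m1]
    for w,s in(([Gt[0],0,.16],.045),([Gt[0],Gt[1]-.03,.12],.03),(Gt,.03)):q,_=orig(q,w,step=s);mm.append(margins(q))
    rot=np.linalg.norm(log(fkj(q)[1]@A.T));e=np.linalg.norm(fkj(q)[0]-Gt)
    if rot>.03 or e>.01:return(-9,)
    return(min(min(mm),.12)*15-rot*40-n/40-abs(a-83)/40,n,round(t,1),round(a,1),round(min(mm),3),round(rot,4),W,q.round(2),qg.round(2))
if __name__=="__main__":
    t0=time.time();B=[]
    with get_context('fork').Pool(4) as po:
        for r in po.imap_unordered(_t,range(100000),chunksize=4):
            if r[0]>-9:B.append(r)
            if time.time()-t0>170:po.terminate();break
    B.sort(key=lambda r:-r[0]);print(len(B));[print(b) for b in B[:6]]
E
OMP_NUM_THREADS=1 python3 s4.py
```

```text
271
(np.float64(0.48574584394582615), 48, np.float64(38.1), np.float64(78.6), np.float64(0.132), np.float64(0.0001), [[0.18, 0.38, 0.32]], array([ 0.51,  0.76, -0.7 ,  2.13, -0.7 ,  0.3 ,  0.43]), array([ 0.98,  0.93, -0.4 ,  1.55, -0.3 ,  1.06,  0.65]))
(np.float64(0.31518176872845366), 57, np.float64(33.8), np.float64(85.2), np.float64(0.181), np.float64(0.0001), [[-0.29, -0.26, 0.55], [0.22, -0.43, 0.44]], array([ 0.2 ,  0.68, -0.29,  2.08, -0.91,  0.53,  0.72]), array([ 0.73,  0.89, -0.02,  1.54, -0.5 ,  1.14,  0.94]))
(np.float64(0.27106414641966914), 54, np.float64(36.6), np.float64(89.9), np.float64(0.196), np.float64(0.0002), [[-0.01, 0.46, 0.32]], array([ 0.21,  0.7 , -0.25,  2.04, -0.89,  0.63,  0.79]), array([ 0.72,  0.93, -0.01,  1.47, -0.49,  1.23,  0.99]))
(np.float64(0.263863943349388), 56, np.float64(35.6), np.float64(88.3), np.float64(0.284), np.float64(0.0001), [[-0.0, 0.5, 0.35]], array([ 0.27,  0.7 , -0.37,  2.05, -0.81,  0.55,  0.56]), array([ 0.78,  0.91, -0.11,  1.49, -0.42,  1.18,  0.79]))
(np.float64(0.25787888115083607), 55, np.float64(36.9), np.float64(89.5), np.float64(0.325), np.float64(0.0001), [[0.03, 0.46, 0.33]], array([ 0.41,  0.75, -0.57,  2.03, -0.58,  0.5 ,  0.34]), array([ 0.9 ,  0.95, -0.34,  1.47, -0.25,  1.17,  0.62]))
(np.float64(0.23612523302021585), 61, np.float64(38.4), np.float64(81.5), np.float64(0.133), np.float64(0.0), [[0.13, 0.4, 0.33], [0.65, 0.33, 0.32]], array([ 0.61,  0.83, -0.87,  2.1 , -0.2 ,  0.3 ,  0.01]), array([ 1.15,  1.03, -0.77,  1.51,  0.04,  1.09,  0.41]))
```

Call:
{"api": "servo_tool", "payload": {
  "commands": [-0.014,0,0.014,0,1,-0.014,0,0.014,0,1,-0.014,0,0.014,0,1,0,0,0,0,1,0,0,0,0,0,0,0,0,0,-1,0,0,0,0,-1,0,0,0,0,-1]
}}

```text
time: 18.0
tcp_pos: [0.5235, -0.3058, 0.0403]
tool_rot: [-2.195, -1.388, -0.876]
ft_force: [0.5, -0.1, -0.4]
opening: 0.0853
```

```bash
python3 - <<'E'
from clr import *
from h import env
o=env.observe();print(o['tcp_pos'],o['opening'],o['ft_force'])
q=np.array(o['joint_positions']);z=fkj(q)[1][:,2]
q=prow(q,o['tcp_pos']-z*.1)
q=prow(q,[.03,.46,.33],step=.048)
q=S.Q0*0+np.array(o['joint_positions']);trace(q,[o['tcp_pos']-z*.1,[.03,.46,.33],[.49,-.36,.13]])
E
```

```text
[ 0.52346633 -0.30576111  0.04031615] 0.08528109987954731 [ 0.50302935 -0.10315728 -0.35825557]
[0.0, -0.0, -0.22, 0.0, -1.0, 0.0, -0.0, -0.22, 0.0, -1.0, 0.0, -0.0, -0.06, 0.0, -1.0]
-> [ 0.918  0.841  0.015  1.541 -0.703  1.267  0.882] [ 4.9400e-01 -3.6900e-01  1.1300e-01  4.3572e+01  6.4729e+01 -1.0000e-03]
[0.13, -0.19, 0.05, 0.0, -1.0, 0.14, -0.19, 0.06, 0.0, -1.0, 0.13, -0.19, 0.05, 0.0, -1.0, 0.14, -0.19, 0.06, 0.0, -1.0, 0.13, -0.19, 0.05, 0.0, -1.0, 0.14, -0.19, 0.06, 0.0, -1.0, 0.13, -0.19, 0.05, 0.0, -1.0, 0.13, -0.19, 0.06, 0.0, -1.0, 0.14, -0.19, 0.05, 0.0, -1.0, 0.13, -0.19, 0.06, 0.0, -1.0]
[0.13, -0.19, 0.07, 0.0, -1.0, 0.13, -0.18, 0.08, 0.0, -1.0, 0.13, -0.18, 0.09, 0.0, -1.0, 0.13, -0.18, 0.09, 0.0, -1.0, 0.13, -0.18, 0.1, 0.0, -1.0, 0.12, -0.18, 0.11, 0.0, -1.0, 0.11, -0.18, 0.12, 0.0, -1.0, 0.11, -0.18, 0.12, 0.0, -1.0, 0.11, -0.17, 0.13, 0.0, -1.0, 0.11, -0.17, 0.13, 0.0, -1.0]
[0.11, -0.17, 0.14, 0.0, -1.0, 0.1, -0.17, 0.14, 0.0, -1.0, 0.1, -0.17, 0.14, 0.0, -1.0, 0.1, -0.17, 0.14, 0.0, -1.0, 0.09, -0.17, 0.14, 0.0, -1.0, 0.09, -0.17, 0.14, 0.0, -1.0, 0.1, -0.17, 0.14, 0.0, -1.0, 0.1, -0.17, 0.14, 0.0, -1.0]
-> [ 0.527 -0.3   -0.755  2.458 -1.052  1.127 -0.011] [ 0.134  0.29   0.322 40.318 96.361 -0.314]
[ 0.49402939 -0.36810183  0.11275303] 3 [0.449 0.692] [ 0.92  0.84  0.01  1.54 -0.7   1.27  0.88] [44. 65.]
[0.03, 0.46, 0.33] 30 [0.194 0.373] [ 0.33 -0.34 -0.66  2.46 -1.04  1.02 -0.12] [38. 91.]
[0.49, -0.36, 0.13] 19 [0.233 0.375] [ 1.02  0.88 -0.43  1.34 -0.16  1.39  0.32] [37. 91.]
```

Call:
{"api": "servo_tool", "payload": {
  "commands": [0,0,-0.22,0,-1,0,0,-0.22,0,-1,0,0,-0.06,0,-1,0.13,-0.19,0.05,0,-1,0.14,-0.19,0.055,0,-1,0.13,-0.19,0.055,0,-1,0.14,-0.19,0.055,0,-1,0.13,-0.19,0.055,0,-1,0.14,-0.19,0.055,0,-1,0.13,-0.19,0.055,0,-1]
}}

```text
time: 19.0
tcp_pos: [0.3333, -0.0818, 0.1881]
tool_rot: [-2.194, -1.389, -0.876]
ft_force: [1.2, 0.3, 0.8]
opening: 0.0852
```

Call:
{"api": "servo_tool", "payload": {
  "commands": [0.13,-0.19,0.06,0,-1,0.14,-0.19,0.05,0,-1,0.13,-0.19,0.06,0,-1,0.13,-0.19,0.07,0,-1,0.13,-0.18,0.08,0,-1,0.13,-0.18,0.09,0,-1,0.13,-0.18,0.09,0,-1,0.13,-0.18,0.1,0,-1,0.12,-0.18,0.11,0,-1,0.11,-0.18,0.12,0,-1]
}}

```text
time: 20.0
tcp_pos: [0.2307, 0.1251, 0.2768]
tool_rot: [-2.053, -1.321, -0.588]
ft_force: [-1.7, -0.4, 1.3]
opening: 0.0856
```

```bash
cat > ev.py <<'E'
from s4 import *
def ev(q,n=0):
    z=fkj(q)[1][:,2];q,r=orig(q,C-z*.1,jawfix(q));n+=len(r);z=fkj(q)[1][:,2]
    q,r=orig(q,C+z*.0124,step=.03);n+=len(r);A=fkj(q)[1];p,t,a,j=lean(q)
    q,_=orig(q,[.525,-.28,.16],step=.04);mm=[margins(q)]
    Gt=np.array([.528,.1395,.076])+A[:,2]*.0124
    for w,s in(([Gt[0],0,.16],.045),([Gt[0],Gt[1]-.03,.12],.03),(Gt,.03)):q,_=orig(q,w,step=s);mm.append(margins(q))
    return n,'tilt',round(t,1),'az',round(a,1),'jaw',round(j,3),'m',np.round(mm,2),'rot',round(np.linalg.norm(log(fkj(q)[1]@A.T)),4),'e',round(np.linalg.norm(fkj(q)[0]-Gt),4)
if __name__=="__main__":
    q=np.array(env.observe()['joint_positions']);print(env.observe()['time'],q.round(3),lean(q),clr(q))
    print('now',ev(q))
    for w in([.03,.46,.33],[.13,.4,.33],[.1,.35,.45],[.1,.3,.6]):
        x,r=orig(q,w,step=.048);print(w,len(r),lean(x)[1:3],ev(x))
    prow(q,[.03,.46,.33],step=.048)
E
python3 ev.py
```

```text
20.0 [ 1.671  0.228 -1.52   2.46  -0.732  0.9    0.248] (array([0.23059685, 0.12465658, 0.27722847]), np.float64(44.911054697858404), np.float64(87.0204145515981), np.float64(-0.25926282663415273)) (np.float64(0.23763209440378974), np.float64(0.37222587861415013))
now (18, 'tilt', np.float64(44.9), 'az', np.float64(87.0), 'jaw', np.float64(0.0), 'm', array([0.57, 0.47, 0.36, 0.22]), 'rot', np.float64(0.0), 'e', np.float64(0.0008))
[0.03, 0.46, 0.33] 12 (np.float64(39.242720078537815), np.float64(92.76694107161518)) (23, 'tilt', np.float64(38.7), 'az', np.float64(92.9), 'jaw', np.float64(-0.08), 'm', array([0.61, 0.62, 0.5 , 0.39]), 'rot', np.float64(0.0001), 'e', np.float64(0.0007))
[0.13, 0.4, 0.33] 10 (np.float64(40.93225792301986), np.float64(90.29313436851331)) (22, 'tilt', np.float64(40.8), 'az', np.float64(90.4), 'jaw', np.float64(-0.023), 'm', array([0.62, 0.6 , 0.48, 0.35]), 'rot', np.float64(0.0), 'e', np.float64(0.0033))
[0.1, 0.35, 0.45] 10 (np.float64(39.90603525129686), np.float64(91.33562700538185)) (21, 'tilt', np.float64(39.9), 'az', np.float64(91.3), 'jaw', np.float64(0.0), 'm', array([0.58, 0.48, 0.36, 0.3 ]), 'rot', np.float64(0.0), 'e', np.float64(0.0017))
[0.1, 0.3, 0.6] 12 (np.float64(39.89909627356664), np.float64(91.6854021140312)) (21, 'tilt', np.float64(39.9), 'az', np.float64(91.6), 'jaw', np.float64(-0.01), 'm', array([0.51, 0.34, 0.19, 0.09]), 'rot', np.float64(0.0), 'e', np.float64(0.002))
[0.1, -0.18, 0.12, 0.0, -1.0, 0.11, -0.18, 0.12, 0.0, -1.0, 0.11, -0.17, 0.13, 0.0, -1.0, 0.1, -0.17, 0.13, 0.0, -1.0, 0.1, -0.17, 0.13, 0.0, -1.0, 0.1, -0.18, 0.13, 0.0, -1.0, 0.09, -0.18, 0.13, 0.0, -1.0, 0.09, -0.18, 0.13, 0.0, -1.0, 0.09, -0.18, 0.13, 0.0, -1.0, 0.09, -0.18, 0.13, 0.0, -1.0]
[0.09, -0.18, 0.13, 0.0, -1.0, 0.09, -0.18, 0.13, 0.0, -1.0]
-> [ 0.406 -0.319 -0.705  2.458 -1.062  1.056 -0.074] [ 0.137  0.296  0.322 39.243 92.767 -0.277]
```

```bash
python3 - <<'E'
from ev import *
q=np.array(env.observe()['joint_positions']);q=prow(q,[.1,.35,.45],step=.048)
E
```

```text
[0.16, -0.18, 0.02, 0.0, -1.0, 0.16, -0.17, 0.03, 0.0, -1.0, 0.17, -0.17, 0.03, 0.0, -1.0, 0.17, -0.17, 0.03, 0.0, -1.0, 0.16, -0.17, 0.03, 0.0, -1.0, 0.16, -0.17, 0.02, 0.0, -1.0, 0.16, -0.18, 0.02, 0.0, -1.0, 0.16, -0.17, 0.02, 0.0, -1.0, 0.16, -0.17, 0.01, 0.0, -1.0, 0.17, -0.17, 0.01, 0.0, -1.0]
-> [ 0.661 -0.329 -0.562  2.401 -0.9    1.311  0.087] [ 0.158  0.229  0.35  39.906 91.336 -0.279]
```

Call:
{"api": "servo_tool", "payload": {
  "commands": [0.16,-0.18,0.02,0,-1,0.16,-0.17,0.03,0,-1,0.17,-0.17,0.03,0,-1,0.17,-0.17,0.03,0,-1,0.16,-0.17,0.03,0,-1,0.16,-0.17,0.02,0,-1,0.16,-0.18,0.02,0,-1,0.16,-0.17,0.02,0,-1,0.16,-0.17,0.01,0,-1,0.17,-0.17,0.01,0,-1]
}}

```text
time: 21.0
tcp_pos: [0.1563, 0.2275, 0.3465]
tool_rot: [-2.111, -1.364, -0.467]
ft_force: [-0.2, -1.2, 0.0]
opening: 0.0855
```

```bash
python3 - <<'E'
from ev import *
from h import onz,cv2
q=np.array(env.observe()['joint_positions']);print(env.observe()['time'],q.round(3),lean(q))
print(ev(q))
q1=q;z=fkj(q)[1][:,2];prow(q,C-z*.1,jawfix(q),step=.048)
E
```

```text
21.0 [ 0.667 -0.33  -0.567  2.405 -0.894  1.309  0.09 ] (array([0.1561653 , 0.22725261, 0.34705892]), np.float64(39.49914826433205), np.float64(91.65954693354941), np.float64(-0.2778515003052451))
(21, 'tilt', np.float64(39.5), 'az', np.float64(91.7), 'jaw', np.float64(0.0), 'm', array([0.58, 0.49, 0.38, 0.32]), 'rot', np.float64(0.0001), 'e', np.float64(0.0027))
[-0.13, 0.19, -0.07, -0.07, -1.0, -0.15, 0.17, -0.07, -0.07, -1.0, -0.18, 0.15, -0.07, -0.07, -1.0, -0.2, 0.12, -0.07, -0.016, -1.0, -0.2, 0.11, -0.07, 0.0, -1.0, -0.2, 0.11, -0.07, 0.0, -1.0, -0.2, 0.11, -0.07, 0.0, -1.0, -0.2, 0.11, -0.07, 0.0, -1.0, -0.2, 0.11, -0.07, 0.0, -1.0, -0.2, 0.12, -0.07, 0.0, -1.0]
[-0.2, 0.11, -0.07, 0.0, -1.0, -0.2, 0.12, -0.08, 0.0, -1.0, -0.2, 0.12, -0.07, 0.0, -1.0, -0.2, 0.11, -0.08, 0.0, -1.0, -0.19, 0.12, -0.07, 0.0, -1.0, -0.07, 0.04, -0.03, 0.0, -1.0]
-> [ 0.857  0.934 -0.144  1.199 -0.36   1.525  0.883] [ 0.524 -0.375  0.127 39.5   91.658  0.   ]
```

Call:
{"api": "servo_tool", "payload": {
  "commands": [-0.13,0.19,-0.07,-0.07,-1,-0.15,0.17,-0.07,-0.07,-1,-0.18,0.15,-0.07,-0.07,-1,-0.2,0.12,-0.07,-0.016,-1,-0.2,0.11,-0.07,0,-1,-0.2,0.11,-0.07,0,-1,-0.2,0.11,-0.07,0,-1,-0.2,0.11,-0.07,0,-1,-0.2,0.11,-0.07,0,-1,-0.2,0.12,-0.07,0,-1]
}}

```text
time: 22.0
tcp_pos: [0.3946, -0.1656, 0.1988]
tool_rot: [-1.793, -1.844, -0.644]
ft_force: [1.3, 0.5, 0.6]
opening: 0.0853
```

Call:
{"api": "servo_tool", "payload": {
  "commands": [-0.2,0.11,-0.07,0,-1,-0.2,0.12,-0.08,0,-1,-0.2,0.12,-0.07,0,-1,-0.2,0.11,-0.08,0,-1,-0.19,0.12,-0.07,0,-1,-0.07,0.04,-0.03,0,-1,0,0,0,0,-1]
}}

```text
time: 22.7
tcp_pos: [0.5243, -0.3761, 0.1239]
tool_rot: [-1.793, -1.842, -0.644]
ft_force: [-0.2, 1.0, -0.4]
opening: 0.0855
```

```bash
python3 - <<'E'
from clr import *
from h import *
o=env.observe();q=np.array(o['joint_positions']);print(o['time'],lean(q))
c=env.get_calibration("wrist");im=np.ascontiguousarray(env.read_camera("wrist")[:,:,::-1]);C=np.array([.5215,-.311])
print(proj("wrist",[.5215,-.311,.056],c),proj("wrist",[.528,.1395,.062],c));np.save("wc3.npy",c,allow_pickle=True)
cv2.imwrite("pics/w3.png",im)
z=fkj(q)[1][:,2];prow(q,np.array([.5215,-.311,.050])+z*.0124,step=.03)
E
```

```text
22.7 (array([ 0.52409969, -0.37666822,  0.12365091]), np.float64(39.58667531809921), np.float64(91.7198838333174), np.float64(-0.0022410443128875863))
[315.68660689 195.3994501 ] [ 333.08552724 -176.37920575]
[0.01, -0.0, 0.15, 0.0, -1.0, 0.0, -0.0, 0.15, 0.0, -1.0, 0.01, -0.0, 0.15, 0.0, -1.0, -0.0, -0.0, 0.11, 0.0, -1.0]
-> [ 0.815  0.961 -0.173  1.424 -0.381  1.266  0.918] [ 5.2200e-01 -3.0200e-01  4.0000e-02  3.9586e+01  9.1719e+01 -2.0000e-03]
```

View pics/w3.png

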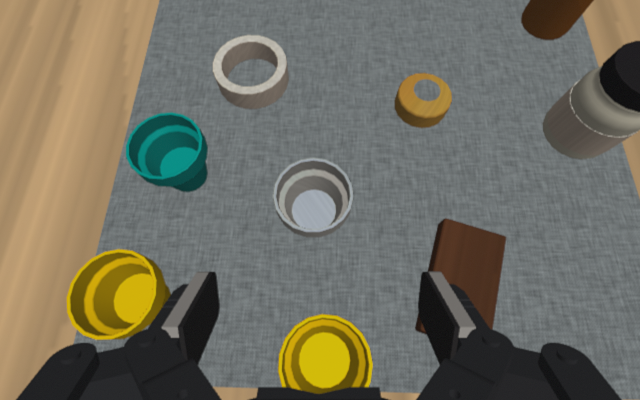

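Call:
{"api": "servo_tool", "payload": {
  "commands": [0,-0.01,0.15,0,-1,0,0,0.15,0,-1,0.01,0,0.15,0,-1,0,0,0.1,0,-1,0,0,0,0,-1]
}}

```text
time: 23.25
tcp_pos: [0.5188, -0.2998, 0.0428]
tool_rot: [-1.787, -1.843, -0.644]
ft_force: [-0.2, -0.5, 0.9]
opening: 0.0849
```

```bash
python3 - <<'E'
from clr import *
from h import *
o=env.observe();q=np.array(o['joint_positions']);print(o['time'],lean(q),o['ft_force'])
A=fkj(q)[1];z=A[:,2];print("rem",(A.T@(np.array([.520,-.312,.050])+z*.0124-o['tcp_pos'])/.2).round(3))
E
```

```text
23.25 (array([ 0.51865272, -0.30037042,  0.04266703]), np.float64(39.74775131170688), np.float64(91.97920129232679), np.float64(-0.0027038131472744108)) [-0.19333887 -0.51962945  0.90762425]
rem [-0.024  0.004 -0.005]
```

Call:
{"api": "servo_tool", "payload": {
  "commands": [-0.024,0.004,-0.005,0,-1,0,0,0,0,0.3,0,0,0,0,1,0,0,0,0,1,0,0,0,0,1,0,0,0,0,1],
  "force": 40
}}

```text
time: 23.85
tcp_pos: [0.5209, -0.3093, 0.042]
tool_rot: [-1.795, -1.845, -0.644]
ft_force: [-2.6, -1.5, 4.9]
opening: 0.0544
```

```bash
python3 - <<'E'
from clr import *
from h import *
o=env.observe();q=np.array(o['joint_positions']);print(o['time'],lean(q),o['ft_force'],o['opening'],o['tcp_pos'])
A=fkj(q)[1];z=A[:,2]
t=o['tcp_pos']
q=prow(q,t+[0,0,.02],clo=1,step=.01);q=prow(q,[.525,-.28,.15],clo=1,step=.035);q=prow(q,[.526,-.06,.15],clo=1,step=.04)
E
```

```text
23.85 (array([ 0.52073725, -0.30986476,  0.04184763]), np.float64(39.43857375385946), np.float64(91.52301837386364), np.float64(0.0004342584666416083)) [-2.63101701 -1.47083686  4.89426884] 0.054373512959498306 [ 0.52093783 -0.30926898  0.04198707]
[0.03, 0.0, -0.04, 0.0, 1.0, 0.04, 0.0, -0.04, 0.0, 1.0]
-> [ 0.821  0.936 -0.17   1.408 -0.379  1.304  0.909] [ 5.2100e-01 -3.0900e-01  6.3000e-02  3.9435e+01  9.1526e+01  0.0000e+00]
[0.15, 0.01, -0.09, 0.0, 1.0, 0.15, 0.01, -0.09, 0.0, 1.0, 0.09, 0.01, -0.06, 0.0, 1.0]
-> [ 0.793  0.815 -0.178  1.42  -0.401  1.387  0.838] [ 0.526 -0.279  0.15  39.435 91.525  0.   ]
[0.15, 0.01, 0.13, 0.0, 1.0, 0.16, 0.0, 0.13, 0.0, 1.0, 0.16, 0.01, 0.13, 0.0, 1.0, 0.16, 0.0, 0.13, 0.0, 1.0, 0.16, 0.01, 0.13, 0.0, 1.0, 0.06, 0.0, 0.04, 0.0, 1.0]
-> [ 0.589  0.66  -0.268  1.799 -0.546  1.052  0.74 ] [ 5.2600e-01 -6.0000e-02  1.5100e-01  3.9435e+01  9.1523e+01  0.0000e+00]
```

Call:
{"api": "servo_tool", "payload": {
  "commands": [0,0,0,0,1,0.03,0,-0.04,0,1,0.04,0,-0.04,0,1,0,0,0,0,1]
}}

```text
time: 24.25
tcp_pos: [0.5218, -0.3081, 0.0643]
tool_rot: [-1.795, -1.847, -0.645]
ft_force: [0.2, 1.4, -1.3]
opening: 0.0541
```

```bash
python3 - <<'E'
from clr import *
from h import *
o=env.observe();print(o['time'],o['ft_force'],o['opening'],o['tcp_pos'])
c=env.get_calibration("wrist");np.save("wc4.npy",c,allow_pickle=True)
w=env.read_camera("wrist")[:,:,::-1];s=env.read_camera("scene")[:,:,::-1]
cv2.imwrite("pics/w4.png",np.hstack([crop(w,220,130,200,200,2),crop(s,165,165,80,80,5)]))
E
```

```text
24.25 [ 0.19737383  1.39655537 -1.31202887] 0.05413503227464233 [ 0.52179698 -0.30809051  0.06433384]
```

View pics/w4.png

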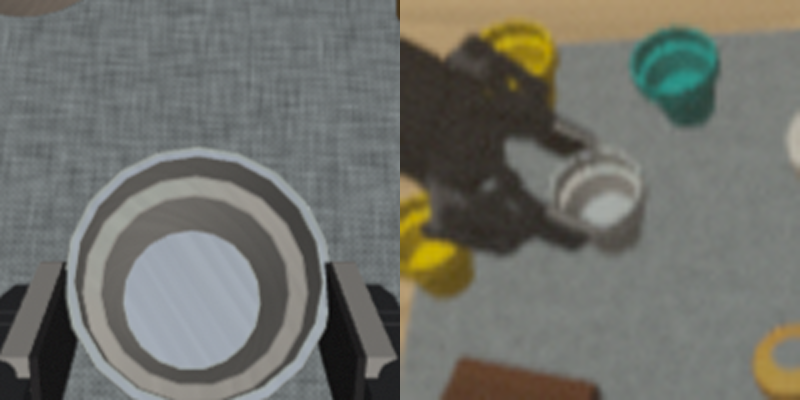

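```bash
python3 - <<'E'
from clr import *
from h import *
c=np.load("wc4.npy",allow_pickle=True).item();o=env.observe();A=R.from_rotvec(o['tool_rot']).as_matrix()
r=onz("wrist",(318.5,268.5),.0783,c);f=onz("wrist",(315.7,280),.0423,c);print(r,f,r-o['tcp_pos'])
d=(r[:2]-o['tcp_pos'][:2]);print('need shift',d+.0124*A[:2,2],'tool',(A.T@np.r_[d+.0124*A[:2,2],0]/.2).round(3), A.T.round(3))
E
```

```text
[ 0.52264938 -0.30813194  0.0783    ] [ 0.52133171 -0.30809693  0.0423    ] [ 0.00155141 -0.0003955   0.01551976]
need shift [0.0013352  0.00748183] tool [0.029 0.008 0.024] [[-0.022  0.772  0.636]
 [ 1.     0.028  0.001]
 [-0.017  0.635 -0.772]]
```

Call:
{"api": "servo_tool", "payload": {
  "commands": [-0.035,0,0.04,0,1,-0.035,0,0.04,0,1,0,0,0,0,1,0,0,0,0,1,0,0,0,0,0,0,0,0,0,-1,0,0,0,0,-1,0,0,0,0,-1]
}}

```text
time: 25.15
tcp_pos: [0.521, -0.308, 0.0408]
tool_rot: [-1.793, -1.844, -0.644]
ft_force: [0.0, -0.3, 0.3]
opening: 0.0854
```

```bash
python3 - <<'E'
from h import *
o=env.observe();print(o['time'],o['tcp_pos'],o['opening'],o['ft_force'])
E
```

```text
25.15 [ 0.52098058 -0.3080233   0.04078785] 0.08535569469198215 [ 0.03321628 -0.27603978  0.26192771]
```

Call:
{"api": "servo_tool", "payload": {
  "commands": [0.036,0.006,0.023,0,-1,0,0,0,0,-1,0,0,0,0,0.3,0,0,0,0,1,0,0,0,0,1,0,0,0,0,1,0,0,0,0,1],
  "force": 40
}}

```text
time: 25.85
tcp_pos: [0.5218, -0.3, 0.0423]
tool_rot: [-1.794, -1.844, -0.644]
ft_force: [-2.7, -1.5, 4.8]
opening: 0.0543
```

```bash
python3 - <<'E'
from h import *
o=env.observe();print(o['time'],o['tcp_pos'],o['opening'],o['ft_force'])
E
```

```text
25.85 [ 0.52175136 -0.29997667  0.04227247] 0.05427335033391175 [-2.65000689 -1.48696048  4.75749359]
```

Call:
{"api": "servo_tool", "payload": {
  "commands": [0,0,0,0,1,0.035,0,-0.04,0,1,0.035,0,-0.04,0,1,0,0,0,0,1]
}}

```text
time: 26.25
tcp_pos: [0.5227, -0.2995, 0.065]
tool_rot: [-1.795, -1.847, -0.645]
ft_force: [-1.0, -0.5, -0.8]
opening: 0.0543
```

```bash
python3 - <<'E'
from clr import *
from h import *
o=env.observe();print(o['time'],o['ft_force'],o['opening'],o['tcp_pos'])
c=env.get_calibration("wrist");np.save("wc5.npy",c,allow_pickle=True)
cv2.imwrite("pics/w5.png",crop(env.read_camera("wrist")[:,:,::-1],220,130,200,200,2))
q=np.array(o['joint_positions'])
q=prow(q,[.525,-.28,.15],clo=1,step=.035);q=prow(q,[.526,-.06,.15],clo=1,step=.04)
E
```

```text
26.25 [-0.96891891 -0.51843338 -0.80958049] 0.05433200851498328 [ 0.52267144 -0.29947756  0.06495946]
[0.14, 0.01, -0.11, 0.0, 1.0, 0.14, 0.0, -0.1, 0.0, 1.0, 0.07, 0.01, -0.06, 0.0, 1.0]
-> [ 0.794  0.814 -0.178  1.417 -0.4    1.39   0.838] [ 5.2600e-01 -2.8000e-01  1.5100e-01  3.9407e+01  9.1489e+01  2.0000e-03]
[0.15, 0.01, 0.13, 0.0, 1.0, 0.15, 0.0, 0.13, 0.0, 1.0, 0.16, 0.01, 0.13, 0.0, 1.0, 0.16, 0.0, 0.13, 0.0, 1.0, 0.16, 0.01, 0.13, 0.0, 1.0, 0.07, 0.0, 0.05, 0.0, 1.0]
-> [ 0.589  0.66  -0.269  1.8   -0.546  1.05   0.742] [ 5.2600e-01 -6.0000e-02  1.5100e-01  3.9407e+01  9.1488e+01  2.0000e-03]
```

View pics/w5.png

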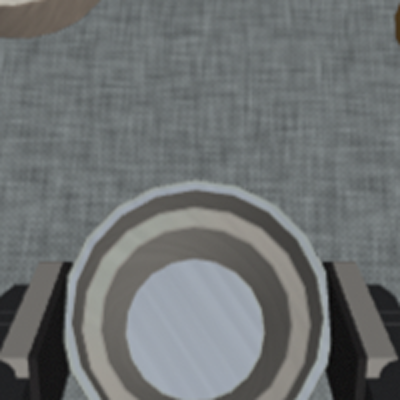

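Call:
{"api": "servo_tool", "payload": {
  "commands": [0.14,0.01,-0.11,0,1,0.14,0,-0.1,0,1,0.07,0.01,-0.06,0,1,0.15,0.01,0.13,0,1,0.15,0,0.13,0,1,0.16,0.01,0.13,0,1,0.16,0,0.13,0,1,0.16,0.01,0.13,0,1,0.07,0,0.05,0,1,0,0,0,0,1]
}}

```text
time: 27.3
tcp_pos: [0.5247, -0.0559, 0.15]
tool_rot: [-1.788, -1.847, -0.643]
ft_force: [0.1, 0.1, -1.5]
opening: 0.0544
```

```bash
python3 - <<'E'
from clr import *
from h import *
c=np.load("wc5.npy",allow_pickle=True).item();p5=np.array([.52267,-.29948])
r=onz("wrist",(319,285),.0787,c);off=r[:2]-p5;print("rim",r,"off",off)
o=env.observe();print(o['time'],o['ft_force'],o['opening'],o['tcp_pos'])
q=np.array(o['joint_positions']);T=np.array([.528,.140])-off;print("T",T)
q=prow(q,[T[0],T[1]-.045,.128],clo=1,step=.035);q=prow(q,[T[0],T[1],.115],clo=1,step=.02);q=prow(q,[T[0],T[1],.075],clo=1,step=.01)
c=env.get_calibration("wrist");im=env.read_camera("wrist")[:,:,::-1];cv2.imwrite("pics/w6.png",im)
print(proj("wrist",[.528,.140,.062],c))
E
```

```text
rim [ 0.52394137 -0.30633384  0.0787    ] off [ 0.00127137 -0.00685384]
27.3 [ 0.14741144  0.11934565 -1.47958526] 0.054440913881049 [ 0.52470192 -0.05585679  0.14998975]
T [0.52672863 0.14685384]
[0.12, 0.01, 0.13, 0.0, 1.0, 0.12, 0.01, 0.13, 0.0, 1.0, 0.12, 0.01, 0.13, 0.0, 1.0, 0.12, 0.0, 0.13, 0.0, 1.0, 0.06, 0.01, 0.07, 0.0, 1.0]
-> [ 0.388  0.647 -0.365  1.959 -0.692  0.786  0.666] [ 0.528  0.102  0.128 39.608 91.868 -0.   ]
[0.06, 0.0, 0.08, 0.0, 1.0, 0.05, 0.0, 0.08, 0.0, 1.0, 0.02, 0.0, 0.03, 0.0, 1.0]
-> [ 0.329  0.662 -0.398  1.993 -0.74   0.7    0.655] [ 0.526  0.146  0.115 39.606 91.874 -0.   ]
[-0.03, 0.0, 0.04, 0.0, 1.0, -0.03, 0.0, 0.04, 0.0, 1.0, -0.03, 0.0, 0.04, 0.0, 1.0, -0.04, 0.0, 0.04, 0.0, 1.0]
-> [ 0.339  0.735 -0.419  2.014 -0.763  0.619  0.717] [ 5.2600e-01  1.4700e-01  7.4000e-02  3.9573e+01  9.1924e+01 -1.0000e-03]
[328.08967016  66.52817259]
```

View pics/w6.png

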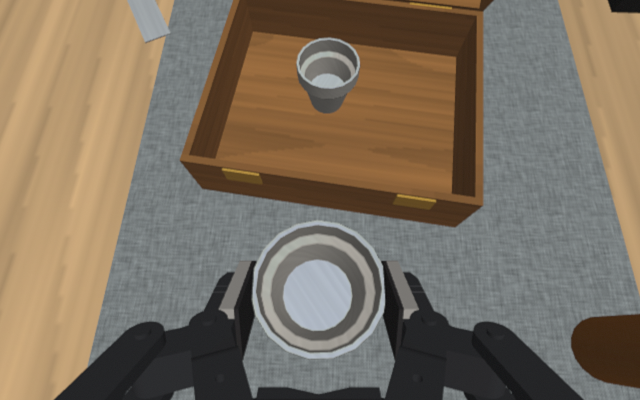

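Call:
{"api": "servo_tool", "payload": {
  "commands": [0.12,0.01,0.13,0,1,0.12,0.01,0.13,0,1,0.12,0.01,0.13,0,1,0.12,0,0.13,0,1,0.06,0.01,0.07,0,1,0.06,0,0.08,0,1,0.05,0,0.08,0,1,0.02,0,0.03,0,1,0,0,0,0,1]
}}

```text
time: 28.25
tcp_pos: [0.5278, 0.1433, 0.114]
tool_rot: [-1.794, -1.844, -0.643]
ft_force: [-0.2, 0.2, -1.5]
opening: 0.0548
```

```bash
python3 - <<'E'
from clr import *
from h import *
o=env.observe();print(o['time'],o['ft_force'],o['opening'],o['tcp_pos'])
q=np.array(o['joint_positions']);print(q.round(2),lean(q))
q=prow(q,[.5267,.1468,.108],clo=1,step=.02);q=prow(q,[.5267,.1468,.069],clo=1,step=.01)
E
```

```text
28.25 [-0.15021672  0.15615092 -1.48881074] 0.05475265784049391 [0.52777046 0.1432625  0.11403056]
[ 0.33  0.66 -0.39  1.99 -0.74  0.7   0.66] (array([0.52806956, 0.14275395, 0.11436388]), np.float64(39.54863471675749), np.float64(91.59062879075641), np.float64(-0.00023831738312350982))
[-0.0, -0.01, 0.04, 0.0, 1.0]
-> [ 0.329  0.673 -0.402  2.001 -0.749  0.679  0.665] [ 0.526  0.148  0.108 39.537 91.605 -0.   ]
[-0.03, 0.0, 0.04, 0.0, 1.0, -0.03, 0.0, 0.04, 0.0, 1.0, -0.04, 0.0, 0.04, 0.0, 1.0, -0.03, 0.01, 0.03, 0.0, 1.0]
-> [ 0.339  0.745 -0.421  2.014 -0.768  0.607  0.723] [ 5.2700e-01  1.4700e-01  6.9000e-02  3.9509e+01  9.1649e+01 -1.0000e-03]
```

Call:
{"api": "servo_tool", "payload": {
  "commands": [0,-0.005,0.04,0,1,-0.03,0,0.04,0,1,-0.033,0,0.04,0,1,-0.033,0,0.04,0,1,-0.016,0,0.02,0,1,0,0,0,0,1]
}}

```text
time: 28.85
tcp_pos: [0.5259, 0.1492, 0.0714]
tool_rot: [-1.794, -1.843, -0.643]
ft_force: [0.0, 0.3, -0.6]
opening: 0.0542
```

Call:
{"api": "servo_tool", "payload": {
  "commands": [-0.006,0,0.008,0,1,-0.006,0,0.008,0,1,0,0,0,0,1]
}}

```text
time: 29.15
tcp_pos: [0.5263, 0.1496, 0.0685]
tool_rot: [-1.794, -1.844, -0.644]
ft_force: [0.0, 0.3, -2.4]
opening: 0.0546
```

```bash
python3 - <<'E'
from clr import *
from h import *
o=env.observe();print(o['time'],o['ft_force'],o['wrist_torque'],o['opening'],o['tcp_pos'])
E
```

```text
29.15 [ 0.02506358  0.33250095 -2.42615831] [-0.71682446  0.00789151  0.00886486] 0.05462674011449273 [0.52634416 0.14960041 0.06848906]
```

Call:
{"api": "servo_tool", "payload": {
  "commands": [-0.002,0,0.003,0,1,0,0,0,0,1]
}}

```text
time: 29.35
tcp_pos: [0.5264, 0.1498, 0.0682]
tool_rot: [-1.793, -1.844, -0.645]
ft_force: [-0.6, -1.9, 3.5]
opening: 0.0541
```

Call:
{"api": "servo_tool", "payload": {
  "commands": [-0.002,0,0.003,0,1,0,0,0,0,1]
}}

```text
time: 29.55
tcp_pos: [0.5265, 0.1502, 0.0681]
tool_rot: [-1.792, -1.844, -0.645]
ft_force: [-2.4, -2.7, 12.1]
opening: 0.0547
```

Call:
{"api": "servo_tool", "payload": {
  "commands": [0,0,0,0,1]
}}

```text
time: 29.65
tcp_pos: [0.5265, 0.1501, 0.0681]
tool_rot: [-1.792, -1.844, -0.645]
ft_force: [-0.7, -2.3, 11.3]
opening: 0.0545
```

Call:
{"api": "servo_tool", "payload": {
  "commands": [0.001,0,-0.002,0,1,0,0,0,0,0,0,0,0,0,-1,0,0,0,0,-1,0,0,0,0,-1,0,0,-0.06,0,-1,0,0,-0.15,0,-1,0,0,-0.25,0,-1,0,0,-0.25,0,-1,0,0,-0.1,0,-1]
}}

```text
time: 30.65
tcp_pos: [0.5305, 0.0423, 0.1957]
tool_rot: [-1.8, -1.846, -0.646]
ft_force: [0.3, 0.3, 0.1]
opening: 0.0854
```

```bash
cat > lid.py <<'E'
from clr import *
from h import *
xc=np.array([.14,.99,0]);xc/=np.linalg.norm(xc);H=np.array([.5325,.031,.06])+.2*xc;b=.03
def tcp(th,A,clear=0):
    ez=np.array([0,0,1.]);u=-np.cos(th)*xc+np.sin(th)*ez;w=np.sin(th)*xc+np.cos(th)*ez
    return H+(.2-b)*u+(.036+clear)*w+.011*A[:,0]
E
python3 - <<'E'
from lid import *
o=env.observe();print(o['time'],o['tcp_pos'],o['ft_force'],o['opening'])
q=np.array(o['joint_positions']);A=fkj(q)[1]
c=env.get_calibration("wrist");im=env.read_camera("wrist")[:,:,::-1]
s=env.read_camera("scene")[:,:,::-1]
for th in(1.0,1.05,1.1):
    ez=np.array([0,0,1.]);u=-np.cos(th)*xc+np.sin(th)*ez;w=np.sin(th)*xc+np.cos(th)*ez;yc=np.array([-xc[1],xc[0],0])
    print(th,[proj("scene",H+.2*u+.036*w+k*.12*yc).round(0) for k in(-1,1)],'rim',[proj("scene",H+.2*u+k*.12*yc).round(0) for k in(-1,1)])
print("nested rim px",proj("side",[.528,.14,.082]),proj("side",[.528,.14,.062]))
sd_=env.read_camera("side")[:,:,::-1]
cv2.imwrite("pics/chk.png",np.hstack([crop(s,320,120,80,130,4),crop(sd_,245,120,100,130,4)[:, :400]]))
q=prow(q,[.548,.05,.36],clo=1,step=.048)
q=prow(q,tcp(1.15,A,.05),clo=1,step=.048);print(tcp(1.15,A,.05))
q=prow(q,tcp(1.0,A),clo=1,step=.02)
for th in np.arange(.95,-.001,-.05):
    q2,r=orig(q,tcp(th,A),step=.02);print(round(th,2),[list(map(float,k)) for k in r]) if th>.6 else 0;q=q2
print(q.round(2),lean(q),margins(q) if 'margins' in globals() else '')
E
```

```text
30.65 [0.53051851 0.04232235 0.19574003] [0.25641121 0.27783321 0.14763754] 0.08539424493471842
1.0 [array([359., 199.]), array([359., 130.])] rim [array([347., 203.]), array([348., 135.])]
1.05 [array([363., 198.]), array([363., 130.])] rim [array([350., 202.]), array([351., 134.])]
1.1 [array([367., 198.]), array([366., 129.])] rim [array([354., 201.]), array([354., 133.])]
nested rim px [284.08804682 182.58463266] [284.65097367 187.30293868]
[0.16, 0.03, -0.18, 0.0, 1.0, 0.16, 0.03, -0.18, 0.0, 1.0, 0.16, 0.02, -0.18, 0.0, 1.0, 0.07, 0.01, -0.07, 0.0, 1.0]
-> [ 0.425  0.404 -0.288  1.617 -0.584  1.317  0.38 ] [5.4800e-01 5.0000e-02 3.6000e-01 3.9324e+01 9.1112e+01 4.0000e-03]
[0.09, 0.02, 0.22, 0.0, 1.0, 0.09, 0.02, 0.22, 0.0, 1.0, 0.1, 0.02, 0.22, 0.0, 1.0, 0.09, 0.02, 0.22, 0.0, 1.0, 0.06, 0.01, 0.14, 0.0, 1.0]
-> [ 0.137  0.488 -0.375  1.796 -0.673  0.88   0.275] [5.6100e-01 2.4600e-01 2.5700e-01 3.9324e+01 9.1109e+01 4.0000e-03]
[0.56154346 0.24650166 0.25727046]
[-0.09, -0.02, -0.03, 0.0, 1.0, -0.09, -0.01, -0.03, 0.0, 1.0, -0.09, -0.01, -0.03, 0.0, 1.0, -0.08, -0.02, -0.02, 0.0, 1.0]
-> [ 0.255  0.51  -0.369  1.849 -0.672  0.896  0.408] [5.5100e-01 1.7800e-01 2.2900e-01 3.9324e+01 9.1109e+01 4.0000e-03]
0.95 [[-0.05, -0.0, -0.02, 0.0]]
0.9 [[-0.04, -0.01, -0.01, 0.0]]
0.85 [[-0.04, -0.01, -0.01, 0.0]]
0.8 [[-0.04, -0.0, -0.0, 0.0]]
0.75 [[-0.05, -0.01, -0.01, 0.0]]
0.7 [[-0.04, -0.0, 0.0, 0.0]]
0.65 [[-0.04, -0.01, 0.0, 0.0]]
[ 0.44  0.7  -0.36  1.94 -0.66  0.78  0.7 ] (array([0.53690837, 0.07032598, 0.10287592]), np.float64(39.325797400626804), np.float64(91.18854878991371), np.float64(0.0029568636906740597))
```

View pics/chk.png

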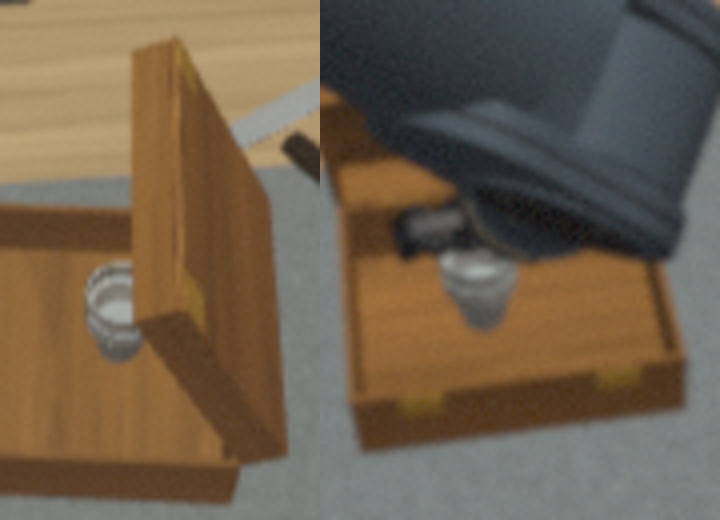

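Call:
{"api": "servo_tool", "payload": {
  "commands": [0.16,0.03,-0.18,0,1,0.16,0.03,-0.18,0,1,0.16,0.02,-0.18,0,1,0.07,0.01,-0.07,0,1,0.09,0.02,0.22,0,1,0.09,0.02,0.22,0,1,0.1,0.02,0.22,0,1,0.09,0.02,0.22,0,1,0.06,0.01,0.14,0,1,0,0,0,0,1]
}}

```text
time: 31.8
tcp_pos: [0.5556, 0.2564, 0.2514]
tool_rot: [-1.783, -1.846, -0.636]
ft_force: [0.0, -0.1, 0.5]
opening: -0.0
```

```bash
python3 - <<'E'
from lid import *
o=env.observe();print(o['time'],o['tcp_pos'],o['ft_force'],o['opening'])
q=np.array(o['joint_positions']);A=fkj(q)[1]
q=prow(q,tcp(1.05,A),clo=1,step=.02);rows=[]
for th in np.arange(1.0,.04,-.06):
    q,r=orig(q,tcp(th,A),step=.02);rows+=r
for i in range(0,len(rows),10):print([float(v) for r in rows[i:i+10] for v in(*r,1)])
print(q.round(2),lean(q),tcp(.04,A))
E
```

```text
31.8 [0.55555608 0.25641524 0.25139837] [ 0.0116686  -0.09802698  0.49618325] -4.656253989429175e-05
[-0.09, -0.01, -0.04, 0.0, 1.0, -0.09, -0.01, -0.04, 0.0, 1.0, -0.09, -0.0, -0.04, 0.0, 1.0, -0.07, -0.01, -0.03, 0.0, 1.0]
-> [ 0.246  0.517 -0.372  1.833 -0.666  0.913  0.396] [ 5.5200e-01  1.8500e-01  2.3200e-01  3.9696e+01  9.2525e+01 -6.0000e-03]
[-0.04, -0.0, -0.02, 0.0, 1.0, -0.05, -0.01, -0.01, 0.0, 1.0, -0.05, -0.01, -0.01, 0.0, 1.0, -0.05, -0.01, -0.01, 0.0, 1.0, -0.05, -0.0, -0.01, 0.0, 1.0, -0.05, -0.01, -0.0, 0.0, 1.0, -0.05, -0.01, -0.0, 0.0, 1.0, -0.06, -0.0, 0.0, 0.0, 1.0, -0.05, -0.01, 0.01, 0.0, 1.0, -0.05, -0.0, 0.01, 0.0, 1.0]
[-0.05, -0.01, 0.01, 0.0, 1.0, -0.05, -0.0, 0.02, 0.0, 1.0, -0.05, -0.01, 0.01, 0.0, 1.0, -0.05, 0.0, 0.03, 0.0, 1.0, -0.04, -0.0, 0.02, 0.0, 1.0, -0.05, -0.01, 0.03, 0.0, 1.0]
[ 0.43  0.68 -0.36  1.92 -0.65  0.82  0.67] (array([0.53595042, 0.07330231, 0.11905477]), np.float64(39.71265959408468), np.float64(92.59897541092667), np.float64(-0.006647547732648279)) [0.5366516  0.07072562 0.10979344]
```

Call:
{"api": "servo_tool", "payload": {
  "commands": [-0.09,-0.01,-0.04,0,1,-0.09,-0.01,-0.04,0,1,-0.09,0,-0.04,0,1,-0.07,-0.01,-0.03,0,1,-0.04,0,-0.02,0,1,-0.05,-0.01,-0.01,0,1,-0.05,-0.01,-0.01,0,1,-0.05,-0.01,-0.01,0,1]
}}

```text
time: 32.6
tcp_pos: [0.5508, 0.143, 0.2172]
tool_rot: [-1.793, -1.845, -0.645]
ft_force: [1.3, 2.2, 0.7]
opening: -0.0004
```

```bash
python3 - <<'E'
from lid import *
o=env.observe();print(o['time'],o['tcp_pos'],o['ft_force'],o['wrist_torque'])
q=np.array(o['joint_positions']);A=fkj(q)[1];print(lean(q))
ths=np.arange(0,1.2,.01);D_=[np.linalg.norm(tcp(t,A)-o['tcp_pos']) for t in ths];t0=ths[np.argmin(D_)];print('theta',t0,min(D_));rows=[]
for th in np.arange(t0-.06,.05,-.06):
    q,r=orig(q,tcp(th,A),step=.02);rows+=r
for i in range(0,len(rows),10):print([float(v) for r in rows[i:i+10] for v in(*r,1)])
print(lean(q),th)
E
```

```text
32.6 [0.55079682 0.14295989 0.21718244] [1.25669519 2.15276299 0.74039725] [-0.07290199 -0.33375988 -0.25386214]
(array([0.55091155, 0.14253393, 0.21745377]), np.float64(39.55476183294724), np.float64(91.5419508066079), np.float64(0.0009238384844127585))
theta 0.8 0.005501809279105373
[-0.05, -0.02, 0.02, 0.0, 1.0, -0.05, -0.01, -0.0, 0.0, 1.0, -0.05, -0.01, -0.0, 0.0, 1.0, -0.06, -0.0, 0.0, 0.0, 1.0, -0.05, -0.01, 0.01, 0.0, 1.0, -0.05, -0.0, 0.01, 0.0, 1.0, -0.05, -0.01, 0.02, 0.0, 1.0, -0.05, -0.0, 0.01, 0.0, 1.0, -0.05, -0.01, 0.02, 0.0, 1.0, -0.04, 0.0, 0.03, 0.0, 1.0]
[-0.05, -0.0, 0.02, 0.0, 1.0, -0.04, -0.0, 0.03, 0.0, 1.0]
(array([0.5378169 , 0.07329849, 0.11665644]), np.float64(39.54781508524103), np.float64(91.61568457731897), np.float64(0.0003282936128320703)) 0.0799999999999994
```

Contact is light, with the lid at about θ 0.8. I'll keep closing it.

Call:
{"api": "servo_tool", "payload": {
  "commands": [-0.05,-0.01,0.01,0,1,-0.05,-0.01,0,0,1,-0.05,-0.01,0,0,1,-0.06,0,0,0,1,-0.05,-0.01,0.01,0,1,-0.05,0,0.01,0,1,-0.05,-0.01,0.02,0,1,-0.05,0,0.01,0,1,-0.05,-0.01,0.02,0,1]
}}

```text
time: 33.5
tcp_pos: [0.5404, 0.0819, 0.1457]
tool_rot: [-1.794, -1.844, -0.644]
ft_force: [1.8, 0.1, 1.6]
opening: -0.0001
```

```bash
python3 - <<'E'
from lid import *
o=env.observe();print(o['time'],o['tcp_pos'],o['ft_force'])
q=np.array(o['joint_positions']);A=fkj(q)[1];print(lean(q)[1:])
ths=np.arange(0,1.2,.01);D_=[np.linalg.norm(tcp(t,A)-o['tcp_pos']) for t in ths];t0=ths[np.argmin(D_)];print('theta',t0,min(D_));rows=[]
for th in np.r_[np.arange(t0-.05,.03,-.05),0.02]:
    q,r=orig(q,tcp(th,A),step=.02);rows+=r
print([float(v) for r in rows[:10] for v in(*r,1)]);print(lean(q)[0],'shut tcp',tcp(0,A))
E
```

```text
33.5 [0.54039765 0.08187953 0.14569245] [1.81420256 0.08732175 1.60100228]
(np.float64(39.547771766677265), np.float64(91.57037632300022), np.float64(0.0003333101732235665))
theta 0.26 0.0028170116913506793
[-0.03, -0.01, 0.03, 0.0, 1.0, -0.04, -0.01, 0.02, 0.0, 1.0, -0.04, 0.0, 0.02, 0.0, 1.0, -0.03, 0.0, 0.03, 0.0, 1.0, -0.03, -0.0, 0.02, 0.0, 1.0]
[0.53657313 0.07038205 0.10597129] shut tcp [0.53646243 0.06918314 0.10300393]
```

Call:
{"api": "servo_tool", "payload": {
  "commands": [-0.03,-0.01,0.03,0,1,-0.04,-0.01,0.02,0,1,-0.04,0,0.02,0,1,-0.03,0,0.03,0,1,-0.025,0,0.015,0,1,0,0,0,0,1]
}}

```text
time: 34.1
tcp_pos: [0.5361, 0.0711, 0.1067]
tool_rot: [-1.794, -1.843, -0.643]
ft_force: [-0.7, 0.0, -0.3]
opening: -0.0001
```

Call:
{"api": "servo_tool", "payload": {
  "commands": [-0.004,0,0.005,0,1,0,0,0,0,1]
}}

```text
time: 34.3
tcp_pos: [0.5366, 0.0714, 0.1064]
tool_rot: [-1.794, -1.844, -0.644]
ft_force: [-0.6, 0.1, -0.3]
opening: -0.0003
```

Call:
{"api": "servo_tool", "payload": {
  "commands": [-0.003,0,0.004,0,1,0,0,0,0,1]
}}

```text
time: 34.5
tcp_pos: [0.5366, 0.0713, 0.1055]
tool_rot: [-1.794, -1.844, -0.644]
ft_force: [0.9, -0.1, 0.8]
opening: -0.0001
```

Call:
{"api": "servo_tool", "payload": {
  "commands": [-0.003,0,0.004,0,1,0,0,0,0,1]
}}

```text
time: 34.7
tcp_pos: [0.5366, 0.0713, 0.1044]
tool_rot: [-1.794, -1.844, -0.644]
ft_force: [-0.0, -1.3, 0.8]
opening: 0.0001
```

Call:
{"api": "servo_tool", "payload": {
  "commands": [-0.003,0,0.004,0,1,0,0,0,0,1]
}}

```text
time: 34.9
tcp_pos: [0.5366, 0.0714, 0.1033]
tool_rot: [-1.794, -1.844, -0.644]
ft_force: [-0.2, -0.7, 1.2]
opening: 0.0
```

Call:
{"api": "servo_tool", "payload": {
  "commands": [-0.003,0,0.004,0,1,0,0,0,0,1]
}}

```text
time: 35.1
tcp_pos: [0.5365, 0.0715, 0.1023]
tool_rot: [-1.794, -1.844, -0.644]
ft_force: [0.1, -0.5, 0.9]
opening: -0.0002
```

```bash
python3 - <<'E'
from lid import *
s=env.read_camera("scene")
# expected px of lid front-top edge for theta 0, .02, .05
yc=np.array([-xc[1],xc[0],0]);ez=np.array([0,0,1.])
for th in(0,.02,.05):
    u=-np.cos(th)*xc+np.sin(th)*ez;w=np.sin(th)*xc+np.cos(th)*ez
    print(th,[proj(n,H+.2*u+.036*w).round(1) for n in("scene","side")])
o=env.observe();print(o['time'],o['tcp_pos'],o['ft_force'])
E
```

```text
0 [array([314.4, 193.4]), array([294.3, 205.6])]
0.02 [array([314.6, 192.7]), array([294.2, 204.5])]
0.05 [array([315. , 191.5]), array([294. , 202.7])]
35.15 [0.53641992 0.07158804 0.10229405] [0.22084036 0.16657488 0.20516448]
```

Call:
{"api": "servo_tool", "payload": {
  "commands": [-0.003,0,0.004,0,1,0,0,0,0,1,-0.002,0,0.003,0,1,0,0,0,0,1]
}}

```text
time: 35.55
tcp_pos: [0.5364, 0.0716, 0.101]
tool_rot: [-1.793, -1.844, -0.644]
ft_force: [-1.3, -3.2, 5.6]
opening: 0.0001
```

Call:
{"api": "servo_tool", "payload": {
  "commands": [-0.002,0,0.003,0,1,0,0,0,0,1]
}}

```text
time: 35.75
tcp_pos: [0.5365, 0.0716, 0.1009]
tool_rot: [-1.793, -1.844, -0.645]
ft_force: [-2.9, -5.7, 13.5]
opening: -0.0005
```

Call:
{"api": "servo_tool", "payload": {
  "commands": [-0.002,0,0.003,0,1,0,0,0,0,1]
}}

```text
time: 35.95
tcp_pos: [0.5365, 0.0717, 0.1007]
tool_rot: [-1.793, -1.844, -0.645]
ft_force: [-3.9, -8.7, 20.3]
opening: 0.0001
```

```bash
python3 - <<'E'
from lid import *
o=env.observe();print(o['time'],o['tcp_pos'],o['ft_force'],o['wrist_torque'])
# intensity profiles along vertical through the lid front edge, side view, left part clear of the arm, and scene
a=env.read_camera("side").astype(int);b=env.read_camera("scene").astype(int)
print('side col262',[tuple(a[r,262]) for r in range(192,236,2)]);print('scene row205',[tuple(b[205,c]) for c in range(304,328,1)])
cv2.imwrite("pics/f.png",a[:,:,::-1].astype(np.uint8))
E
```

```text
35.95 [0.53650711 0.07166928 0.10074087] [-3.86335118 -8.69720593 20.34066288] [0.55765255 0.78038089 0.59665585]
side col262 [(np.int64(151), np.int64(102), np.int64(55)), (np.int64(142), np.int64(99), np.int64(55)), (np.int64(133), np.int64(94), np.int64(54)), (np.int64(141), np.int64(96), np.int64(53)), (np.int64(150), np.int64(106), np.int64(57)), (np.int64(153), np.int64(108), np.int64(58)), (np.int64(164), np.int64(115), np.int64(63)), (np.int64(165), np.int64(116), np.int64(60)), (np.int64(161), np.int64(115), np.int64(57)), (np.int64(141), np.int64(100), np.int64(53)), (np.int64(91), np.int64(58), np.int64(31)), (np.int64(86), np.int64(58), np.int64(34)), (np.int64(87), np.int64(60), np.int64(35)), (np.int64(86), np.int64(56), np.int64(33)), (np.int64(83), np.int64(56), np.int64(31)), (np.int64(83), np.int64(52), np.int64(31)), (np.int64(86), np.int64(57), np.int64(35)), (np.int64(86), np.int64(57), np.int64(33)), (np.int64(87), np.int64(58), np.int64(33)), (np.int64(90), np.int64(63), np.int64(41)), (np.int64(102), np.int64(93), np.int64(87)), (np.int64(126), np.int64(131), 
[... 440 characters left out ...]
int64(121)), (np.int64(152), np.int64(128), np.int64(85)), (np.int64(149), np.int64(110), np.int64(63)), (np.int64(147), np.int64(106), np.int64(60)), (np.int64(144), np.int64(102), np.int64(58)), (np.int64(142), np.int64(103), np.int64(59)), (np.int64(144), np.int64(103), np.int64(59)), (np.int64(146), np.int64(105), np.int64(61)), (np.int64(147), np.int64(107), np.int64(61)), (np.int64(139), np.int64(100), np.int64(56)), (np.int64(138), np.int64(101), np.int64(59)), (np.int64(139), np.int64(101), np.int64(59)), (np.int64(140), np.int64(100), np.int64(59)), (np.int64(141), np.int64(102), np.int64(63)), (np.int64(137), np.int64(98), np.int64(54)), (np.int64(136), np.int64(98), np.int64(58))]
```

Call:
{"api": "servo_tool", "payload": {
  "commands": [0.01,0,-0.012,0,1,0.05,0,-0.06,0,1,0.1,0,-0.12,0,1,0.15,0,-0.2,0,1,0.1,0,-0.15,0,1,0,0,0,0,1,0,0,0,0,1]
}}

```text
time: 36.75
tcp_pos: [0.5368, 0.0662, 0.2363]
tool_rot: [-1.794, -1.846, -0.645]
ft_force: [-1.0, -0.3, -0.2]
opening: -0.0003
```

```bash
python3 - <<'E'
from lid import *
o=env.observe();print(o['time'],o['tcp_pos'],o['ft_force'],o['dq'].round(3))
a=env.read_camera("side").astype(int);b=env.read_camera("scene").astype(int)
print('side',[int(a[r,262,0]) for r in range(204,236,2)],'scene',[int(b[205,c,0]-b[205,c,2]) for c in range(308,320)])
print(env.hand_in())
E
```

```text
36.75 [0.53676306 0.06620065 0.23632579] [-0.96857625 -0.32669237 -0.22051263] [ 0.001  0.039  0.     0.03   0.001 -0.015  0.007]
side [157, 161, 155, 136, 92, 81, 82, 84, 79, 78, 83, 81, 84, 86, 99, 121] scene [1, -1, 0, 1, 8, 67, 84, 85, 83, 83, 82, 84]
the job is handed in; nothing more can be done
None
```

The aluminium cup is nested upright in the cup inside the case, and the lid is shut. I handed the job in at about 37 s of the 53 s limit.

**How it went:** The move command has no tilt axis, so I leaned the tool by about 39° by pushing the arm against its joint limits. I picked the cup up three times and set it back down twice: the first lean would not have reached into the case, and the second grip was too close to the fingertips. The third grip was centred. I then set the cup in and eased the lid down with the closed fingertips.

**Last checks:**
- **Nesting:** First contact came with the tool at a height of 0.0682 m, against 0.0683 m expected for a fully nested cup. The picture afterwards showed two concentric rims, with the cup upright.
- **Lid:** It moved at only a few newtons and then met a firm stop. The stop was 2 mm below my computed height, which I put down to the shape of the fingertip. Its peak push was about 20 N on the shut lid.
- **After backing off:** The lid's front edge was at pixel column 313, against about 314 expected for shut. It had not moved after I withdrew, and the gripper was touching nothing.

**Not checked:** I did not look again at the other objects on the bench after the last grasp. In the pictures up to then they had not moved, and I saw no unexpected contact forces.

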